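Refit the balance spring of a desk lamp arm

TASK

Refit the balance spring on the desk lamp's folded-down lower arm: take the spring from its grey rest and first hook its bent pin fully down into the hole of the anchor plate, feeling for the hole with a light touch while the spring is still slack. Then stretch the spring and slip its loop over the head of the far post so that it stays there under tension, all the way down below the head, and let go. Handle it gently, never forcing it against the lamp or overstretching it, and leave the other things on the desk where they are.

Things in the scene. Friction and masses are not known exactly. Their poses are not given: they have to be found in the camera images.
- lamp: The fixed lamp, its white arm folded flat. Origin on the desk under anchor_mid, axes as there. The folded upper arm and lamp head lie along the -y side, up to 43 mm high, inner edge 95 mm from the lower arm's middle line; an elbow 36 mm high stands 48 mm beyond the post. More than 22 N between spring and lamp (all contacts added, both ends) damages them.
- anchor_mid (a point): Middle of the anchor plate's travel, at its flat top, 50 mm above the desk. x runs along the arm to the post, z up. The dark steel plate (66 x 46 x 14 mm) is clamped fast. Its one hole (8.5 mm wide, 14 mm deep, chamfered 1 mm) lies on this x axis at an unmeasured place up to 12 mm either way: look or feel for it. The top is flat and solid from 30 mm before the hole to 36 mm behind it.
- post_foot (a point): Foot of the far post, 167 mm along x from anchor_mid, on a flat aluminium pad level with the anchor plate (100 x 46 mm, from 78 mm before the post to 22 mm beyond). Same axes. Steel post 7 mm in diameter; bevelled head 11 mm in diameter, its underside 8 mm and its top 12 mm above this point. Between plate and pad the arm is 14 mm lower.
- hook_block (a point): Centre of the square steel end block at the spring's hook end (24 mm along x, 16 mm wide, 16 mm high): grip it across its width, from above. x points along the spring to its loop end, z up. Starts with the block's underside 24 mm above the desk, overhanging the end of the rest. The spring (about 90 g) is rigid across and only lengthens along x.
- hook_tip (a point): Lowest point of the bent wire pin (5 mm diameter, flat end) that points straight down (-z), 18 mm out (-x) from hook_block and 19 mm below it, so 11 mm below the underside of the block. Fully hooked, the block's underside lies on the anchor plate.
- loop_block (a point): Centre of the like end block (24 x 16 x 16 mm) at the spring's loop end, 90 mm along x from hook_block when slack. Grip it across its width, from above.
- loop (a point): Centre of the flat wire loop (inner diameter 16 mm, outer 26 mm, wire 5 mm), 24 mm beyond loop_block along x and 5 mm below its centre. Slack, it is 132 mm from hook_tip along x.
- stretch (a joint): Lengthening of the spring in m: 0 slack, stop at 0.055. Pull = 220 N/m x stretch. On the post it is stretched by roughly 16 to 42 mm; more than 50 mm overstretches it.
- rest: Fixed grey plastic rest (84 x 40 mm, 24 mm high; two 6 mm lips in its middle) on which the spring lies, x along the spring. Origin under its centre.
- pen: Blue pen lying on the desk, 145 mm long, 10 mm thick; origin at the middle of its underside, x along it. Leave alone.
- eraser: Green eraser 42 x 18 x 12 mm; origin at the middle of its underside. Leave alone.
- dropper: Small white dropper bottle, 26 mm diameter, 55 mm high; origin under its centre. Leave alone.
- jar: Clear jar with blue cap, 48 mm diameter, 65 mm high; origin under its centre. Leave alone.
- stapler: Black stapler 125 x 36 x 50 mm; origin under its centre. Leave alone.
- mug: White mug, 80 mm diameter, 92 mm high; origin under its centre. Leave alone.
- mouse: Black computer mouse 105 x 60 x 30 mm; origin under its centre. Leave alone.
Not all that is in view belongs to the job. Of the things that look like the part that bears hook_block, the smallest one is meant.

How it is judged:
By the outcome, as a careful person would: the job done as asked, in the order asked, and still so for the second after the job is handed in, with the robot touching nothing.
It also fails if it takes over 72 s, if anything falls off the work surface, if the arm or the gripper's body presses on something with over 40 N, if the wrist force passes 120 N, or if a joint passes its speed limit or range.

ROBOT

A 6-joint arm with a two-finger parallel gripper is mounted at the origin on the work surface. World frame = base frame: x ahead of the robot, y to its left, z up, the work surface at z = 0. Lengths are in m, angles in rad, forces in N, time in s.
With the tool pointing down it reaches from about 0.3 to 0.75 m from the base axis. Payload 8.5 kg.
Tool frame: the origin (TCP) lies on the centre line of the jaws, within the pads' length; the fingertips stand 11 mm ahead of it and the grasp point (between the pads) lies 8 mm behind it; y points along the fingers, z is the direction in which the jaws open and shut, and the axes are right-handed (so a half turn about y gives the same grasp; the last joint's range is limited). The gripper opens to 88 mm and grips with 3 to 60 N. Pads are 18 mm wide; open, the fingers measure 123 mm over their backs; the gripper's body (75 mm by 187 mm) begins 45 mm behind the grasp point.
Start: joints at [-1.422, 0.381, 1.297, -0, 1.464, -0.215], TCP at [0.196, -0.514, 0.25] pointing down, gripper open.
Joint ranges: [-3.11, 3.11], [-0.89, 2.33], [0.22, 2.48], [-1.42, 4.56], [0.17, 2.85], [-2.88, 2.88]. Speed limits (rad/s): [2.39, 2.39, 3.14, 3.14, 3.14, 3.14].

INTERFACE

Orientations are given as a unit quaternion [w, x, y, z].
In Python, from bench import read_state, optics, bot, nets gives the robot as it stands.
- The arm moves only by the shell command python3 -m handwheel 'ROWS' [FORCE]. ROWS is JSON, a list that holds one entry, the list of rows, each a list of 7 numbers: the shift along the tool's x, y, z in mm, then the turn, a rotation vector about the tool's x, y, z in degrees, then the gripper's target within -1 to 1 (shut at 1, half-way at 0, fully open at -1). In form: [[[dx, dy, dz, rx, ry, rz, claw], ...]]. A call has 1 to 12 rows; each row is the pose to reach, as a shift and turn from the pose measured when the call began, along the tool's axes at that moment; what a row does not reach only later rows make up. A row lasts 1/12 s, in which the tool goes at most 41.7 mm and 7.16 degrees, less where a joint would pass 70% of its speed; a pose out of reach is approached as far as the arm can. A call with a gripper value outside its range is refused whole. The fingers move at their own pace and stop on an object; FORCE is the grip in N (left out, the last holds). Time passes only in rows, so rows that repeat a pose let the fingers close. It gives the time, the measured TCP pose, the force and the opening at its end, in the units of the state.
- read_state(): the state, without advancing time (a new reading comes with each control period).
- optics.camera(name): name is "scene" or "top" or "wrist"; returns a dict with "img" (480x640x3 uint8, blue, green, red), "range_z" (480x640 float32, m along the optical axis (not along the pixel's ray), 0 where there is no reading), "intrinsics" (3x3 intrinsics, pixels), "extrinsics" (4x4, takes a point from camera to world coordinates). Camera axes: x right, y down, z forward; pixel columns grow to the right and rows downward; lengths in m; the calibration is good to about 2 mm. A picture is of the moment at which its call begins.
- bot.sign_off(): hands the job in, once; it reports no verdict.
Trained networks look in a picture, given as the dict that the camera call returned (one of the last four; its "shot" number tells which), for a name from the list of things; names that differ only in an ending like _2 or _b are one class to them, and where a whole thing is asked for, a point or a joint stands for the part that bears it (a point fixed in the world has none). Each returns a list of dicts, best first, with "confidence" (0 to 1); they miss things now and then, are a little off and sometimes report something else, mostly with a low value. They report only what shows in the picture. A call takes as long as a camera call. They do not tell look-alikes from the thing itself.
- nets.silhouettes(picture, name): "mask" (480x640 bool, what is visible of it).
- nets.mark_of(picture, name): "xyz" ([x, y, z] in m, in the coordinates of the camera as it stood for that picture, good to about 4 mm: a listed point, or the origin of a listed thing).
The state is a dict: "clock": time; "joint_pos": joint angles; "joint_vel": joint speeds; "effort": joint torques, N m; "position": TCP position; "tcp_rot": TCP orientation; "wrist_force": force on the tool from outside, world axes, zero at the start; "wrist_torque": the same for the moment, N m; "width": finger opening in m.
Only numpy, scipy, OpenCV 4.12 (cv2) and the standard library are available. Lean on these libraries where they do the work, as an engineer would, in place of code of your own. Each camera call takes 0.05 s, during which the arm holds its last target.

## Working session

There is one attempt and no reset: what is moved stays moved. The work goes in short steps, Python scripts to look and compute and a shell command to move; the robot and the scene stay as the last step left them, time stands still between calls to the robot, and variables do not carry over. Pictures are saved under pics/ and viewed, and the job is handed in when it is done.

```bash
ls; mkdir -p pics
cat > h.py <<'E'
import numpy as np, cv2
from bench import read_state, optics, bot, nets
from scipy.spatial.transform import Rotation as R
def w(pic,p):
    T=np.array(pic["extrinsics"]); return T[:3,:3]@np.array(p)+T[:3,3]
def px(pic,pw):
    T=np.linalg.inv(np.array(pic["extrinsics"]));c=T[:3,:3]@np.array(pw)+T[:3,3];u=np.array(pic["intrinsics"])@c
    return u[:2]/u[2]
def unp(pic,u,v,z=None):
    K=np.array(pic["intrinsics"]); d=pic["range_z"][int(v),int(u)] if z is None else z
    return w(pic,d*np.linalg.inv(K)@np.array([u,v,1]))
def plane(pic,u,v,zw):
    K=np.array(pic["intrinsics"]);T=np.array(pic["extrinsics"]);r=T[:3,:3]@(np.linalg.inv(K)@np.array([u,v,1.]))
    s=(zw-T[2,3])/r[2]; return T[:3,3]+s*r
E
python3 - <<'E'
from h import *
print(read_state())
for n in ("scene","top"):
    p=optics.camera(n); cv2.imwrite(f"pics/{n}0.png",p["img"])
    for k in ["lamp","anchor_mid","post_foot","hook_block","hook_tip","loop_block","loop","rest"]:
        print(n,k,[(np.round(w(p,d["xyz"]),4).tolist(),np.round(px(p,w(p,d["xyz"]))).tolist(),round(d["confidence"],2)) for d in nets.mark_of(p,k)[:4]])
E
```

```text
pics
{'clock': 0.0, 'joint_pos': array([-1.42227155e+00,  3.81202154e-01,  1.29819870e+00,  6.32056092e-06,
        1.46359085e+00, -2.15294218e-01]), 'joint_vel': array([ 4.21182347e-04, -8.68313695e-05,  1.51249860e-03, -2.77411602e-04,
        7.36052757e-05, -1.92043520e-03]), 'effort': array([-1.47315932e-03, -4.37931669e+01, -2.24561495e+01,  7.11412495e-02,
        3.52247315e-02, -1.37493212e-04]), 'position': array([ 0.19568094, -0.51375477,  0.24915538]), 'tcp_rot': array([ 0.12793966, -0.1279022 ,  0.69593371, -0.69494513]), 'wrist_force': array([ 0.24124987, -0.49854316, -0.32191958]), 'wrist_torque': array([-0.05672684, -0.018563  ,  0.01597637]), 'width': 0.08799710854508787}
scene lamp [([0.5785, -0.3195, -0.0015], [203.0, 226.0], 0.61), ([0.3793, 0.4633, -0.0035], [520.0, 353.0], 0.42)]
scene anchor_mid [([0.5815, -0.3194, 0.0557], [199.0, 208.0], 0.74)]
scene post_foot [([0.5946, -0.1484, 0.0507], [235.0, 241.0], 0.97)]
scene hook_block [([0.5036, 0.2042, 0.0312], [376.0, 304.0], 0.95), ([0.2739, -0.0264, 0.0129], [368.0, 220.0], 0.86), ([0.3242, 0.2958, 0.0081], [46
[... 983 characters left out ...]
[([0.5058, 0.2047, 0.0332], [221.0, 251.0], 0.87), ([0.3221, 0.3016, 0.0127], [176.0, 334.0], 0.62), ([0.2788, -0.0244, 0.012], [322.0, 353.0], 0.62)]
top hook_tip [([0.5119, 0.1828, 0.0106], [232.0, 250.0], 0.85), ([0.3043, 0.3266, 0.0115], [165.0, 342.0], 0.84)]
top loop_block [([0.4854, 0.2922, 0.0334], [182.0, 260.0], 0.67), ([0.3148, 0.1759, 0.0154], [233.0, 337.0], 0.57), ([0.3928, -0.0584, 0.0174], [337.0, 302.0], 0.48), ([0.4787, 0.3157, 0.0281], [171.0, 263.0], 0.39)]
top loop [([0.4283, -0.0729, 0.0193], [344.0, 286.0], 0.71), ([0.4769, 0.3136, 0.0295], [172.0, 264.0], 0.62), ([0.3015, 0.1403, 0.0188], [248.0, 343.0], 0.47)]
top rest [([0.497, 0.2472, 0.0046], [204.0, 257.0], 0.7)]
```

View pics/scene0.png

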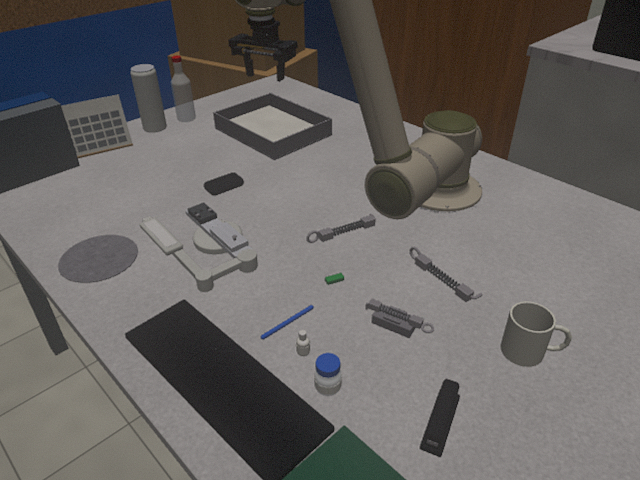

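View pics/top0.png

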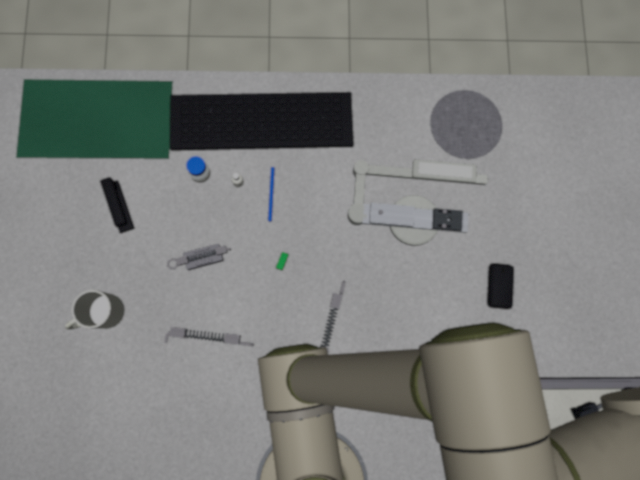

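The two pictures show three spring-like parts, in the top view at (200,257), (210,336) and (332,315). The one at (200,257) lies on the grey rest and looks shortest, which fits the description. I'll enlarge to confirm that.

Run:
```python
from h import *
p=optics.camera("top"); s=optics.camera("scene")
a=cv2.resize(p["img"][225:365,155:355],(800,560),interpolation=cv2.INTER_CUBIC); cv2.imwrite("pics/crop1.png",a)
a=cv2.resize(p["img"][150:250,345:495],(800,533),interpolation=cv2.INTER_CUBIC); cv2.imwrite("pics/crop2.png",a)
a=cv2.resize(s["img"][285:345,350:450],(800,480),interpolation=cv2.INTER_CUBIC); cv2.imwrite("pics/crop3.png",a)
for i in [(0.5115,.186),(0.5058,.2047),(.4854,.2922)]: print(i)
for k in ["hook_block","loop_block","rest","hook_tip","loop"]:
  for q in (p,s):
    for d in nets.silhouettes(q,k)[:4]:
        m=d["mask"]; v,u=np.nonzero(m); print(k,q["shot"],round(d["confidence"],2),m.sum(),u.mean().round(),v.mean().round(),u.min(),u.max(),v.min(),v.max())
```

```text
(0.5115, 0.186)
(0.5058, 0.2047)
(0.4854, 0.2922)
hook_block 3 0.73 327 198.0 256.0 167 227 246 265
hook_block 3 0.64 581 204.0 336.0 164 252 327 345
hook_block 3 0.58 501 332.0 317.0 320 344 281 351
hook_block 3 0.17 215 271.0 193.0 268 273 167 220
hook_block 4 0.74 538 343.0 228.0 307 373 215 241
hook_block 4 0.67 621 399.0 315.0 365 433 298 332
hook_block 4 0.61 730 443.0 276.0 409 480 246 300
loop_block 3 0.78 171 337.0 297.0 331 344 282 307
loop_block 3 0.64 142 178.0 262.0 166 188 256 269
loop_block 3 0.49 232 234.0 340.0 223 251 333 345
loop_block 4 0.71 297 323.0 234.0 306 348 227 242
loop_block 4 0.59 248 419.0 323.0 408 433 315 332
loop_block 4 0.56 263 420.0 259.0 409 430 247 269
rest 3 0.93 497 202.0 258.0 184 222 245 269
rest 4 0.79 797 393.0 320.0 371 414 305 336
rest 4 0.28 612 223.0 183.0 203 243 172 194
hook_tip 3 0.88 329 197.0 257.0 166 228 246 269
hook_tip 3 0.77 499 332.0 315.0 320 344 281 350
hook_tip 3 0.74 701 206.0 337.0 164 252 327 345
hook_tip 4 0.9 517 400.0 316.0 365 433 299 332
hook_tip 4 0.89 666 340.0 229.0 305 374 215 242
hook_tip 4 0.81 774 441.0 275.0 409 480 246 300
hook_tip 4 0.33 296 303.0 344.0 296 310 330 356
loop 3 0.8 258 337.0 298.0 327 345 280 333
loop 3 0.77 180 235.0 340.0 224 251 334 345
loop 3 0.49 124 178.0 261.0 167 187 257 265
loop 4 0.9 198 323.0 234.0 307 333 227 239
loop 4 0.74 214 420.0 323.0 409 433 315 332
loop 4 0.6 357 424.0 262.0 409 452 246 282
```

View pics/crop1.png

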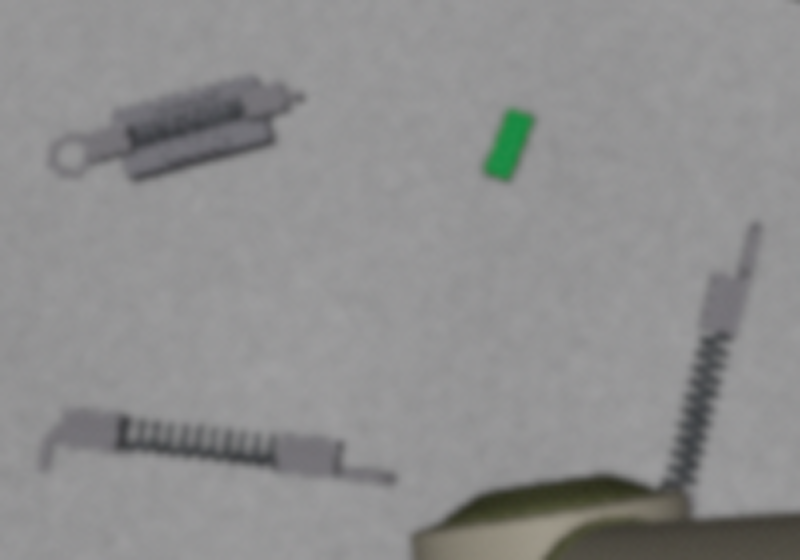

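View pics/crop2.png

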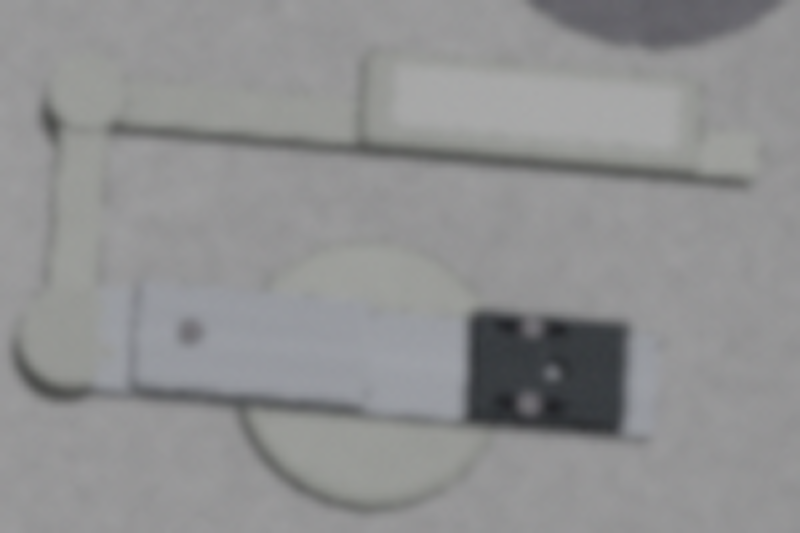

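View pics/crop3.png

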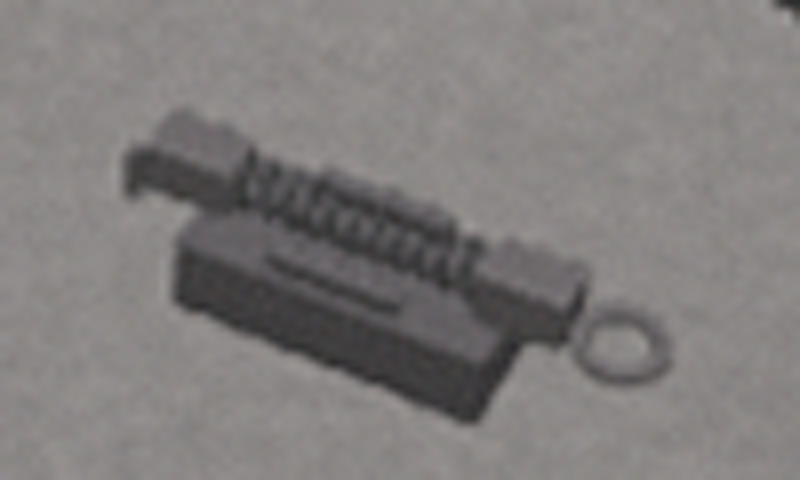

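The crops confirm it: the meant spring is the short one on the rest, with its loop at top (172,264) and its hook at (230,249). The other two are longer and lie on the desk. On the lamp, the post is at about (381,212) and a small dot on the dark plate at (449,220) looks like the hole. Next I'll work out the frames and measure.

```bash
cat >> h.py <<'E'
def rows(pos,yaw,pitch=0.,verbose=True):
    """target: TCP pos (m), spring x-axis yaw deg (tool x along +-spring x), pitch: deg loop end up. prints shift"""
    s=read_state(); q=s["tcp_rot"]; R0=R.from_quat([q[1],q[2],q[3],q[0]])
    c=np.cos; y=np.radians(yaw)
    best=None
    for sg in (1,-1):
        X=sg*np.array([c(y),np.sin(y),0]); Y=np.array([0,0,-1.]); Z=np.cross(X,Y)
        R1=R.from_matrix(np.column_stack([X,Y,Z]))
        lat=np.array([-np.sin(y),c(y),0]) # spring y
        R1=R.from_rotvec(-np.radians(pitch)*lat)*R1
        rv=(R0.inv()*R1).as_rotvec(degrees=True)
        if best is None or np.linalg.norm(rv)<np.linalg.norm(best): best=rv
    d=R0.inv().apply(np.array(pos)-s["position"])*1000
    print("shift",d.round(2).tolist(),"rot",best.round(2).tolist())
def st():
    s=read_state(); q=s["tcp_rot"]; M=R.from_quat([q[1],q[2],q[3],q[0]]).as_matrix()
    print("t",round(s["clock"],2),"p",s["position"].round(4),"F",s["wrist_force"].round(2),"T",s["wrist_torque"].round(3),"w",round(s["width"],4),"x",M[:,0].round(3),"y",M[:,1].round(3),"j6",round(s["joint_pos"][5],2))
E
python3 - <<'E'
from h import *
st()
p=optics.camera("top");wr=optics.camera("wrist");cv2.imwrite("pics/w0.png",wr["img"])
T=np.array(wr["extrinsics"]);s=read_state();q=s["tcp_rot"];R0=R.from_quat([q[1],q[2],q[3],q[0]])
print("cam in tool",R0.inv().apply(T[:3,3]-s["position"]),(R0.inv().as_matrix()@T[:3,:3]).round(2).tolist())
f=lambda x,y,x0,y0,k:(x0+x*k,y0+y*k)
print("post",plane(p,*f(190,331,345,150,.1875),.062).round(4),"hole",plane(p,*f(553,373,345,150,.1875),.05).round(4))
print("plate corners",[plane(p,*f(a,b,345,150,.1875),.05).round(4).tolist() for a,b in [(473,310),(629,323),(620,434),(467,422)]])
print("bolts",[plane(p,*f(a,b,345,150,.1875),.05).round(4).tolist() for a,b in [(533,327),(528,403)]])
print("hookblk",plane(p,155+265*.25,225+100*.25,.04).round(4),"loop",plane(p,155+72*.25,225+155*.25,.027).round(4),"lpblk",plane(p,155+108*.25,225+144*.25,.04).round(4))
rows([.575,-.30,.25],86.); rows([.5055,.2045,.15],103.)
E
```

```text
t 1.5 p [ 0.1957 -0.514   0.2498] F [-1.12 -1.   -1.4 ] T [-0.034 -0.063  0.046] w 0.088 x [-0.935 -0.356  0.   ] y [-0.  0. -1.] j6 -0.22
cam in tool [-0.07205424 -0.13442522  0.00069701] [[0.0, 0.96, 0.28], [-0.0, -0.28, 0.96], [1.0, -0.0, 0.0]]
post [ 0.5911 -0.1546  0.062 ] hole [ 0.5766 -0.3117  0.05  ]
plate corners [[0.604, -0.2784, 0.05], [0.5987, -0.3455, 0.05], [0.5501, -0.3392, 0.05], [0.555, -0.2739, 0.05]]
bolts [[0.5967, -0.304, 0.05], [0.5634, -0.3004, 0.05]]
hookblk [0.5072 0.2031 0.04  ] loop [0.4776 0.3125 0.027 ] lpblk [0.482  0.2896 0.04  ]
shift [-430.61, -0.25, -64.98] rot [0.0, -65.15, -0.0]
shift [-545.2, 99.77, -561.19] rot [0.0, -82.15, -0.0]
```

View pics/w0.png

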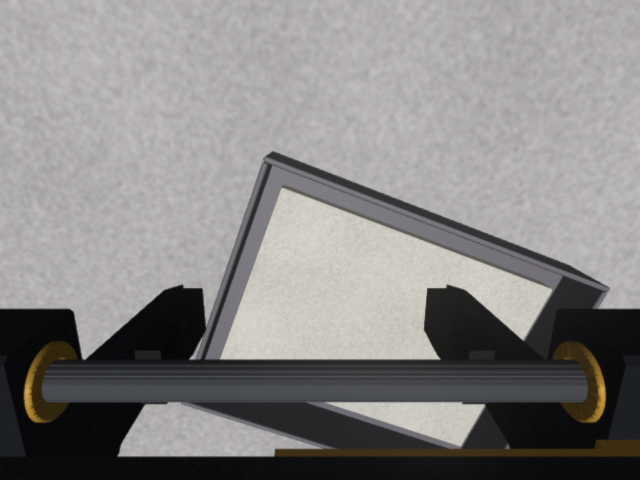

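```bash
python3 -m handwheel '[[[-420,0,-37,0,-65,0,-1],[-420,0,-37,0,-65,0,-1],[-420,0,-37,0,-65,0,-1],[-420,0,-37,0,-65,0,-1],[-420,0,-37,0,-65,0,-1],[-420,0,-37,0,-65,0,-1],[-420,0,-37,0,-65,0,-1],[-420,0,-37,0,-65,0,-1],[-420,0,-37,0,-65,0,-1],[-420,0,-37,0,-65,0,-1],[-420,0,-37,0,-65,0,-1],[-420,0,-37,0,-65,0,-1]]]'
python3 - <<'E'
from h import *
st()
p=optics.camera("wrist");cv2.imwrite("pics/w1.png",p["img"]);print(p["intrinsics"])
for k in ["anchor_mid","post_foot"]:
    print(k,[(w(p,d["xyz"]).round(4).tolist(),px(p,w(p,d["xyz"])).round().tolist(),round(d["confidence"],2)) for d in nets.mark_of(p,k)[:2]])
E
```

```text
clock: 2.6
position: [0.5767, -0.3284, 0.2489]
tcp_rot: [0.482, -0.482, 0.517, -0.517]
wrist_force: [-1.1, 0.5, 0.0]
width: 0.088
t 2.6 p [ 0.5767 -0.3284  0.2489] F [-1.05  0.54  0.03] T [-0.044 -0.112 -0.011] w 0.088 x [-0.069 -0.998 -0.001] y [-0.001  0.001 -1.   ] j6 -0.63
[[401.43866524   0.         314.40332428]
 [  0.         401.43866524 238.57244893]
 [  0.           0.           1.        ]]
anchor_mid [([0.5829, -0.3205, 0.0508], [320.0, 200.0], 0.68)]
post_foot []
```

View pics/w1.png

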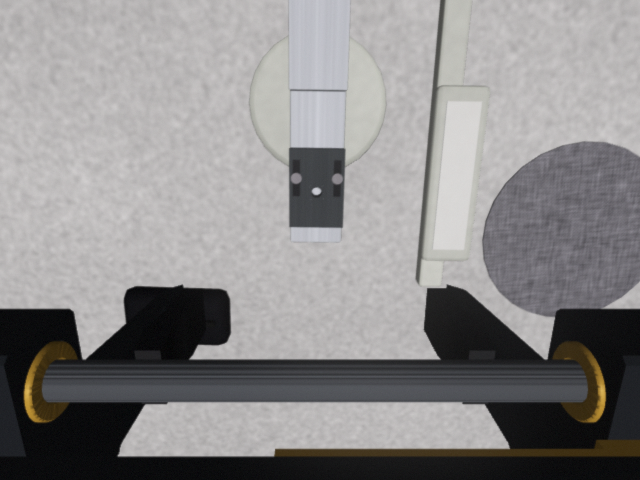

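The wrist view shows the hole as a bright dot at about (316,190) between the clamp bolts. The post is out of frame above.

Run:
```python
from h import *
p=optics.camera("wrist");I=p["img"]
c=cv2.resize(I[140:250,270:360],(720,880)[:2] and (490,600),interpolation=cv2.INTER_NEAREST);cv2.imwrite("pics/w1c.png",c)
g=cv2.cvtColor(I,cv2.COLOR_BGR2GRAY);sub=g[184:199,308:326];print(sub)
m=np.zeros_like(g);m[184:199,308:326]=1;v,u=np.nonzero((g>110)&(m>0));print(u.mean(),v.mean(),u.size)
print("hole",plane(p,u.mean(),v.mean(),.05).round(4),"lo",plane(p,u.mean(),v.mean(),.036).round(4))
print((p["range_z"][184:199,308:326]*1000).round().astype(int))
# plate edges, dark threshold
for r in (165,210,220):
    row=g[r,270:360];print(r,row)
```

```text
[[ 67  66  71  70  67  76  70  68  86 139 183 189 188 166 116  74  65  66]
 [ 67  66  66  68  69  68  69  88 146 188 200 203 202 194 179 131  75  66]
 [ 67  67  67  68  70  67  79 128 184 198 201 205 204 200 192 174 116  69]
 [ 67  68  68  68  68  70  87 152 191 197 201 203 202 200 195 181 115  68]
 [ 69  67  68  69  70  68  77 129 188 198 202 203 203 199 195 174  91  63]
 [ 66  66  67  67  69  68  67  94 176 194 201 204 202 197 179 122  60  59]
 [ 68  68  68  70  69  67  66  60 107 166 191 195 193 183 124  64  51  63]
 [ 66  66  68  69  68  67  66  54  55  80 101 110 107  86  60  45  55  65]
 [ 67  67  68  68  68  70  70  62  52  47  47  52  51  47  42  51  61  65]
 [ 64  68  67  68  68  70  67  66  64  56  48  46  48  52  59  64  64  67]
 [ 67  67  70  68  68  69  70  67  65  65  64  61  62  62  63  65  67  65]
 [ 66  68  68  67  68  75  75  68  67  65  65  68  67  66  66  68  66  66]
 [ 68  67  70  69  68  69  71  68  66  68  67  67  69  68  67  66  67  66]
 [ 66  67  68  70  68  70  69  68  67  67  66  68  68  69  68  65  66  66]
 [ 67  67  68  70  69  69  69  68  67  67  68  67 
[... 1662 characters left out ...]
1 191 191 189 189 186 184 185 187 189
 191 189 191 182 143  80  69  68  70  68  70  71  70  66  67  66  68  68
  70  69  66  67  69  66  68  71  69  69  66  67  69  70  69  68  68  68
  67  66  67  66  66  66  67  67  68  68  69  69  69  70  69  69  67  68
  67  67  68  77 113 175 180 182 181 182 183 186 186 187 187 186 183 180]
220 [191 193 192 191 188 187 185 180 180 178 178 180 178 177 179 177 177 178
 180 183 185 181 150  82  70  68  70  70  71  70  68  67  68  70  70  68
  68  68  70  68  72  72  69  72  71  70  67  67  69  70  70  67  68  67
  68  69  70  65  68  70  67  70  69  69  70  70  69  71  70  70  70  66
  68  68  70  86 142 185 191 189 188 189 187 186 186 188 186 187 187 187]
```

View pics/w1c.png

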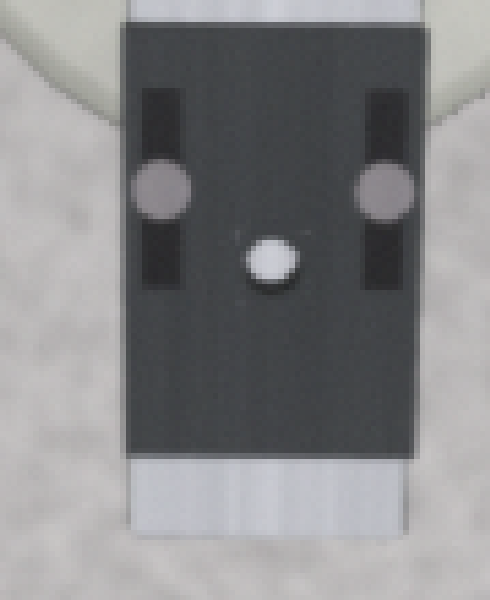

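Run:
```python
from h import *
p=optics.camera("wrist");st()
print("hole",plane(p,319.5,188.2,.05).round(4))
rows([.510,.188,.24],103.)
```

```text
t 2.85 p [ 0.5738 -0.3311  0.2501] F [ 0.42 -0.13  0.43] T [-0.032 -0.147 -0.042] w 0.0882 x [-0.075 -0.997  0.   ] y [-0. -0. -1.] j6 -0.63
hole [ 0.5803 -0.3134  0.05  ]
shift [-512.85, 9.97, -102.38] rot [0.0, -17.28, 0.01]
```

```bash
python3 -m handwheel '[[[-513,10,-102,0,-17.3,0,-1],[-513,10,-102,0,-17.3,0,-1],[-513,10,-102,0,-17.3,0,-1],[-513,10,-102,0,-17.3,0,-1],[-513,10,-102,0,-17.3,0,-1],[-513,10,-102,0,-17.3,0,-1],[-513,10,-102,0,-17.3,0,-1],[-513,10,-102,0,-17.3,0,-1],[-513,10,-102,0,-17.3,0,-1],[-513,10,-102,0,-17.3,0,-1],[-513,10,-102,0,-17.3,0,-1],[-513,10,-102,0,-17.3,0,-1]]]';python3 -m handwheel '[[[-12,0,0,0,0,0,-1],[-12,0,0,0,0,0,-1],[-12,0,0,0,0,0,-1]]]'
python3 - <<'E'
from h import *
p=optics.camera("wrist");p=optics.camera("wrist");cv2.imwrite("pics/w2.png",p["img"]);st()
for k in ["hook_block","loop_block","loop","hook_tip","rest"]:
    print(k,[(w(p,d["xyz"]).round(4).tolist(),px(p,w(p,d["xyz"])).round().tolist(),round(d["confidence"],2)) for d in nets.mark_of(p,k)[:2]])
E
```

```text
clock: 3.85
position: [0.5124, 0.1669, 0.2409]
tcp_rot: [0.553, -0.553, 0.44, -0.441]
wrist_force: [0.8, -0.0, 0.3]
width: 0.0883
clock: 4.1
position: [0.5095, 0.1781, 0.2412]
tcp_rot: [0.553, -0.553, 0.44, -0.441]
wrist_force: [0.0, -0.5, 0.2]
width: 0.0883
t 4.2 p [0.51   0.1771 0.2411] F [ 0.31 -0.66 -0.12] T [-0.042 -0.139 -0.01 ] w 0.0879 x [ 0.221 -0.975  0.001] y [ 0.001 -0.001 -1.   ] j6 -0.11
hook_block [([0.3242, 0.2948, 0.0125], [122.0, 13.0], 0.92), ([0.5076, 0.2042, 0.0302], [318.0, 176.0], 0.68)]
loop_block [([0.3119, 0.1762, 0.0169], [93.0, 155.0], 0.89), ([0.4001, -0.0549, 0.0136], [163.0, 391.0], 0.89)]
loop [([0.4273, -0.072, 0.0153], [186.0, 411.0], 0.81), ([0.4791, 0.3122, 0.0261], [313.0, 33.0], 0.7)]
hook_tip [([0.512, 0.1855, 0.0106], [318.0, 194.0], 0.64)]
rest [([0.4935, 0.245, -0.0027], [312.0, 124.0], 0.82), ([0.5074, 0.2025, 0.0297], [317.0, 178.0], 0.75)]
```

View pics/w2.png

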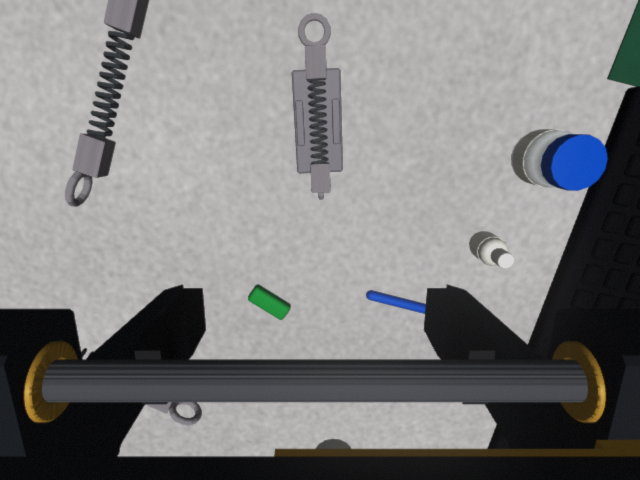

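The wrist view shows the spring on its rest, with the loop at (313,31), the hook block at about (320,180) and the pin at (320,196).

Run:
```python
from h import *
I=cv2.imread("pics/w2.png")
a=cv2.resize(I[150:210,285:355],(700,600),interpolation=cv2.INTER_CUBIC);b=cv2.resize(I[5:85,280:350],(525,600),interpolation=cv2.INTER_CUBIC)
cv2.imwrite("pics/w2a.png",a);cv2.imwrite("pics/w2b.png",b)
g=cv2.cvtColor(I,cv2.COLOR_BGR2GRAY)
for r in (170,178,186,50,65):print(r,g[r,295:345])
print(g[155:205,320],g[40:85,315])
```

```text
170 [173 161 107 111 126 127 129 127 128 129 126 126 125 126 122 104 121 128
 131 129 129 129 129 128 129 131 130 129 130 130 129 132 131 129 128 116
 111 111 110 109 109 110 108 108 106 109 115 149 178 180]
178 [180 177 178 176 176 177 177 180 178 178 178 179 180 182 183 176 133 128
 128 129 129 132 128 129 128 130 132 130 129 132 132 130 132 134 140 145
 172 178 176 174 175 175 175 175 178 175 177 177 175 175]
186 [174 175 175 177 178 181 182 182 183 182 179 179 177 178 178 174 138 129
 128 128 129 130 130 130 128 129 131 129 131 128 130 130 130 131 127 127
 168 172 172 173 173 173 173 174 173 175 176 179 177 178]
50 [183 186 184 184 184 182 179 178 178 170 129 128 131 129 130 130 129 128
 126 129 130 130 130 130 128 130 131 129 130 132 143 176 181 182 182 183
 183 183 180 176 174 173 173 175 175 177 178 178 179 177]
65 [180 178 176 173 170 171 171 171 171 165 134 126 127 129 130 131 130 128
 128 126 129 131 129 128 128 130 130 131 130 130 129 140 176 180 179 176
 176 175 178 177 179 179 179 179 177 178 180 184 187 188]
[ 62  62  64  74 111  78  65  64  66 123 129 131 132 129 129 131 130 128
 129 130 131 128 129 130 129 128 129 130 131 129 131 129 130 131 130 129
 129 122 130 131 129 115 106 107 128 172 177 177 174 176] [180 173 141 133 130 128 128 131 129 129 130 129 128 130 129 130 130 130
 128 128 130 132 130 130 129 129 129 128 130 130 129 130 128 126 129 129
 127 122  93  60  56  65  64  55  62]
```

View pics/w2a.png

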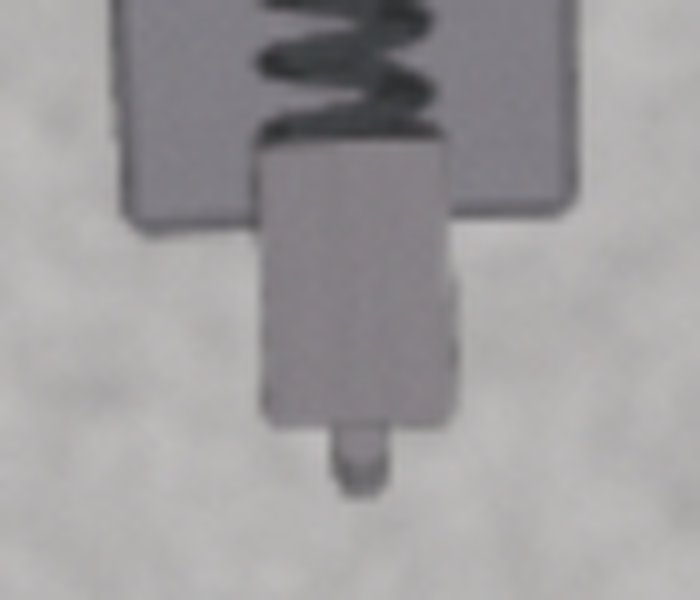

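View pics/w2b.png

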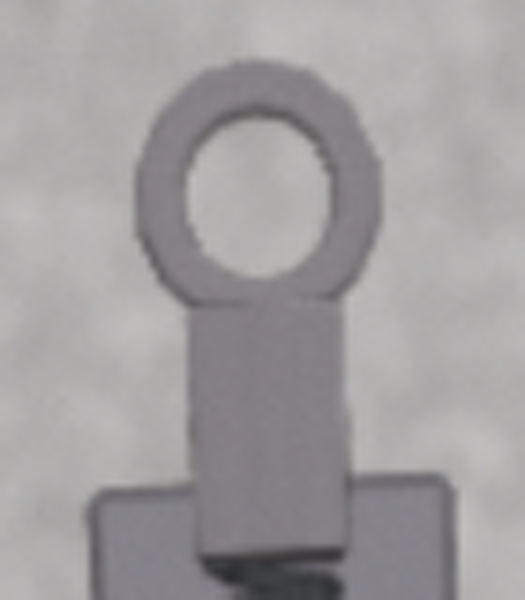

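Run:
```python
from h import *
p=optics.camera("wrist")
a=np.array([plane(p,320.3,163.7,.04),plane(p,320.3,192.7,.04)]);h=a.mean(0)
l=np.array([plane(p,315.5,45.6,.04),plane(p,316.4,78.6,.04)]);L=l.mean(0)
print("len",np.linalg.norm(a[0]-a[1]),np.linalg.norm(l[0]-l[1]),"h",h.round(4),"L",L.round(4),np.linalg.norm(h-L))
d=L-h;yaw=np.degrees(np.arctan2(d[1],d[0]));print("yaw",yaw, "loop",plane(p,280+258/7.5,5+190/7.5,.0295).round(4))
print("depth block", np.median(p["range_z"][170:188,314:326]),"world z",[unp(p,u,178)[2].round(4) for u in (314,318,322,326)])
st()
rows([h[0],h[1],.12],yaw)
rows([h[0],h[1],.037],yaw)
```

```text
len 0.024112251744121165 0.02352161178825569 h [0.5099 0.2042 0.04  ] L [0.4864 0.2905 0.04  ] 0.08942089708696346
yaw 105.18049204995418 loop [0.4799 0.314  0.0295]
depth block 0.33507514 world z [np.float64(0.0396), np.float64(0.0404), np.float64(0.0387), np.float64(0.0394)]
t 4.5 p [0.5099 0.1779 0.2409] F [-0.24 -0.16 -0.65] T [-0.032 -0.102 -0.055] w 0.0882 x [ 0.222 -0.975  0.   ] y [ 0.001 -0.    -1.   ] j6 -0.11
shift [-25.7, 120.91, 5.7] rot [-0.05, -2.34, 0.03]
shift [-25.74, 203.91, 5.63] rot [-0.05, -2.34, 0.03]
```

```bash
python3 -m handwheel '[[[-13,40,3,0,-1,0,-1],[-25.7,80,5,0,-2.3,0,-1],[-25.7,120,5,0,-2.3,0,-1],[-25.7,155,5,0,-2.3,0,-1],[-25.7,180,5,0,-2.3,0,-1],[-25.7,195,5,0,-2.3,0,-1],[-25.7,200,5,0,-2.3,0,-0.6],[-25.7,203,5,0,-2.3,0,-0.3],[-25.7,204,5,0,-2.3,0,0],[-25.7,204,5,0,-2.3,0,0.2]]]'
python3 - <<'E'
from h import *
p=optics.camera("wrist");cv2.imwrite("pics/w3.png",p["img"]);st()
E
```

```text
clock: 5.33
position: [0.5098, 0.204, 0.0378]
tcp_rot: [0.562, -0.561, 0.429, -0.431]
wrist_force: [-0.3, -0.6, 0.5]
width: 0.0637
t 5.38 p [0.5098 0.2041 0.038 ] F [ 0.34 -1.42  0.42] T [-0.048 -0.169 -0.01 ] w 0.0596 x [ 0.261 -0.965  0.001] y [ 0.003  0.    -1.   ] j6 -0.1
```

View pics/w3.png

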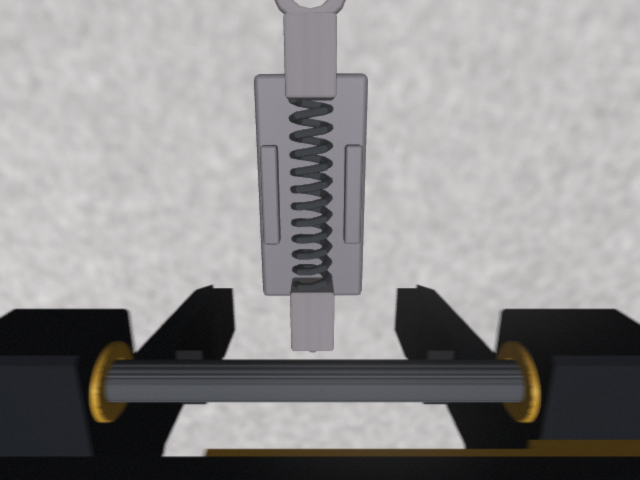

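Open fingers straddle the hook block (291–333 by 292–350), which sits centred between them. I'll check the along-axis alignment and then close.

```bash
python3 - <<'E'
from h import *
p=optics.camera("wrist");st()
a=plane(p,312.5,292,.04);b=plane(p,312,350,.04);m=(a+b)/2;print(a.round(4),b.round(4),m.round(4));rows([m[0],m[1],.0365],105.2)
c=plane(p,310.5,55,.04);print(np.degrees(np.arctan2(*(c-m)[[1,0]])))
E
python3 -m handwheel '[[[0,1,0,0,0,0,0.6],[0,1,0,0,0,0,1],[0,1,0,0,0,0,1],[0,1,0,0,0,0,1],[0,1,0,0,0,0,1],[0,1,0,0,0,0,1],[0,1,0,0,0,0,1],[0,1,0,0,0,0,1]]]' 25; python3 -c "
from h import *
st();p=optics.camera('wrist');cv2.imwrite('pics/w4.png',p['img'])"
```

```text
t 5.43 p [0.5098 0.2041 0.0379] F [ 0.16  0.7  -0.05] T [-0.047 -0.108  0.025] w 0.0556 x [ 0.261 -0.965  0.001] y [ 0.003  0.    -1.   ] j6 -0.1
[0.5066 0.2162 0.04  ] [0.5125 0.1935 0.04  ] [0.5096 0.2048 0.04  ]
shift [-0.77, 1.44, 0.02] rot [-0.16, -0.06, 0.04]
105.36684500638594
clock: 6.1
position: [0.5098, 0.2041, 0.037]
tcp_rot: [0.562, -0.561, 0.429, -0.431]
wrist_force: [0.6, -0.3, 0.4]
width: 0.0157
t 6.1 p [0.5098 0.2041 0.037 ] F [ 0.62 -0.25  0.38] T [-0.034 -0.043  0.096] w 0.0157 x [ 0.261 -0.965  0.001] y [ 0.003  0.    -1.   ] j6 -0.1
```

View pics/w4.png

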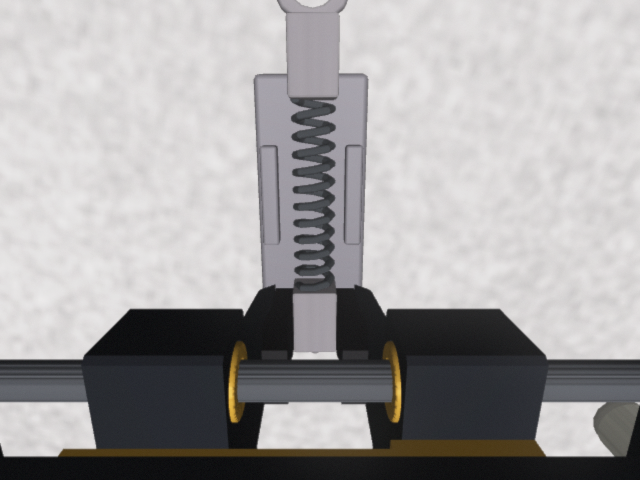

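```bash
python3 -m handwheel '[[[0,-8,0,0,0,0,1],[0,-20,0,0,0,0,1],[0,-40,0,0,0,0,1],[0,-70,0,0,0,0,1],[0,-110,0,0,0,0,1],[0,-150,0,0,0,0,1],[0,-163,0,0,0,0,1],[0,-163,0,0,0,0,1]]]'
python3 - <<'E'
from h import *
p=optics.camera('wrist');cv2.imwrite('pics/w5.png',p['img']);st()
rows([.62,-.27,.20],85.)
# depth along spring top
K=p["intrinsics"]
for u,v in [(312,300),(312,330),(312,80),(312,50)]: print(u,v,p["range_z"][v,u],unp(p,u,v).round(4))
E
```

```text
clock: 6.82
position: [0.5104, 0.2044, 0.2041]
tcp_rot: [0.564, -0.559, 0.427, -0.432]
wrist_force: [0.1, 0.2, -0.9]
width: 0.0156
t 6.87 p [0.5095 0.2041 0.2013] F [ 0.13  0.04 -1.87] T [ 0.003 -0.112  0.004] w 0.0159 x [ 0.261 -0.965  0.001] y [ 0.006  0.001 -1.   ] j6 -0.1
shift [486.54, 1.74, -17.22] rot [-0.34, 20.14, 0.0]
312 300 0.1443671 [0.5078 0.2133 0.206 ]
312 330 0.14805156 [0.511  0.2015 0.2057]
312 80 0.122106574 [0.4887 0.2845 0.2077]
312 50 0.12112446 [0.4865 0.2928 0.2062]
```

View pics/w5.png

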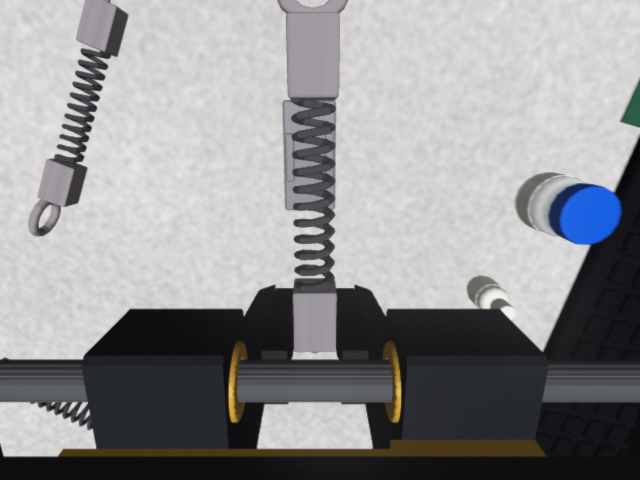

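```bash
python3 -m handwheel '[[[15,0,0,0,2,0,1],[45,0,0,0,4,0,1],[80,0,0,0,6,0,1],[115,0,0,0,8,0,1],[150,0,0,0,10,0,1],[185,0,-5,0,12,0,1],[220,0,-8,0,14,0,1],[255,0,-10,0,16,0,1],[290,0,-12,0,18,0,1],[325,0,-14,0,20,0,1],[355,0,-17,0,20.1,0,1],[375,0,-17,0,20.1,0,1]]]'
python3 - <<'E'
from h import *
st();rows([.62,-.27,.20],85.)
E
```

```text
clock: 7.87
position: [0.5903, -0.165, 0.1989]
tcp_rot: [0.478, -0.476, 0.522, -0.522]
wrist_force: [0.5, -0.1, -1.2]
width: 0.0157
t 7.87 p [ 0.5903 -0.165   0.1989] F [ 0.45 -0.05 -1.17] T [-0.039 -0.096  0.028] w 0.0157 x [-0.089 -0.996 -0.002] y [ 0.002  0.002 -1.   ] j6 -0.38
shift [101.91, -1.21, 38.87] rot [-0.09, -0.09, -0.12]
```

```bash
python3 -m handwheel '[[[15,0,5,0,0,0,1],[40,0,15,0,0,0,1],[70,0,28,0,0,0,1],[95,0,36,0,0,0,1],[102,0,39,0,0,0,1],[102,0,39,0,0,0,1],[102,0,39,0,0,0,1],[102,0,39,0,0,0,1]]]'
python3 - <<'E'
from h import *
optics.camera('wrist');p=optics.camera('wrist');cv2.imwrite('pics/w6.png',p['img']);st()
import pickle;pickle.dump(p,open('w6.pkl','wb'))
t=optics.camera('top');cv2.imwrite('pics/t6.png',cv2.resize(t['img'][150:290,320:500],(720,560),interpolation=cv2.INTER_CUBIC))
E
```

```text
clock: 8.53
position: [0.6199, -0.2685, 0.1983]
tcp_rot: [0.479, -0.477, 0.522, -0.521]
wrist_force: [-0.2, 0.3, -1.7]
width: 0.0156
t 8.63 p [ 0.6201 -0.2686  0.1989] F [ 0.1   0.12 -0.96] T [-0.077 -0.074  0.003] w 0.0159 x [-0.087 -0.996 -0.002] y [ 0.002  0.002 -1.   ] j6 -0.5
```

View pics/w6.png

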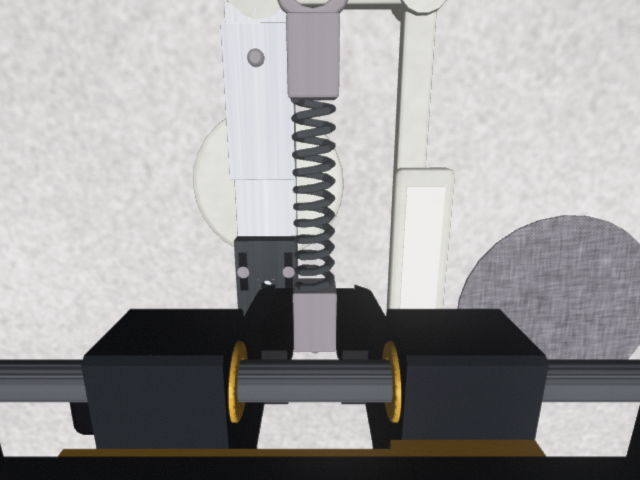

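The post head shows at (256,57), and the hole sits at (268,284) just above the left finger. I'll enlarge both.

Run:
```python
from h import *
I=cv2.imread('pics/w6.png')
a=cv2.resize(I[255:305,235:305],(700,500),interpolation=cv2.INTER_CUBIC);b=cv2.resize(I[35:80,220:300],(700,394),interpolation=cv2.INTER_CUBIC)
cv2.imwrite('pics/w6a.png',np.vstack([cv2.resize(a,(420,300)),cv2.resize(b,(420,236))]))
g=cv2.cvtColor(I,cv2.COLOR_BGR2GRAY);print(g[276:292,258:280])
```

```text
[[ 77  77  80  76  76  76  75  73  78  77  75  75  77  73  75  75  75  74
   73  75  78  78]
 [ 77  78  80  79  77  75  76  75  76  75  75  74  75  76  74  74  74  74
   73  74  78  78]
 [ 81  79  80  80  77  76  74  75  76  77  74  75  76  76  78  77  77  73
   71  75  75  76]
 [ 97  81  79  77  75  75  75  75  80  80  76  75  75  81 100 103  98  77
   70  75  76  77]
 [ 83  78  78  77  75  77  85 101 123 123 103  83  76  77  79  80  80  74
   73  71  76  76]
 [ 76  76  77  77  69  78 148 208 218 219 212 154  95  73  74  73  74  73
   71  73  75  76]
 [ 75  77  77  73  58  69 144 215 226 230 229 220 178  93  74  73  75  73
   72  72  76  77]
 [ 76  77  76  66  45  44  83 160 215 224 227 225 208 137  76  73  71  74
   70  73  75  77]
 [ 74  79  72  60  37  39  44  70 103 126 150 153 139  76  59  64  55  61
   69  75  75  77]
 [ 81  96  73  55  39  38  38  40  46  51  62  64  59  40  38  37  36  54
   70  73  75  75]
 [ 78  80  70  54  40  37  39  38  39  37  31  34  31  31  30  29  34  52
   70  72  75  76]
 [ 76  77  71  54  40  36  36  33  32  29  29  29  29  28  27  26  30  49
   67  70  69  73]
 [ 75  76  72  63  40  31  30  30  30  27  29  28  28  28  29  29  33  40
   38  37  37  36]
 [ 73  70  51  38  29  26  28  26  29  26  28  29  25  31  27  26  29  34
   27  27  26  27]
 [ 70  46  32  27  27  27  28  29  28  28  26  27  26  27  27  27  28  31
   24  26  26  25]
 [ 48  30  28  26  28  25  29  27  26  26  26  25  28  27  27  27  26  27
   26  26  24  26]]
```

View pics/w6a.png

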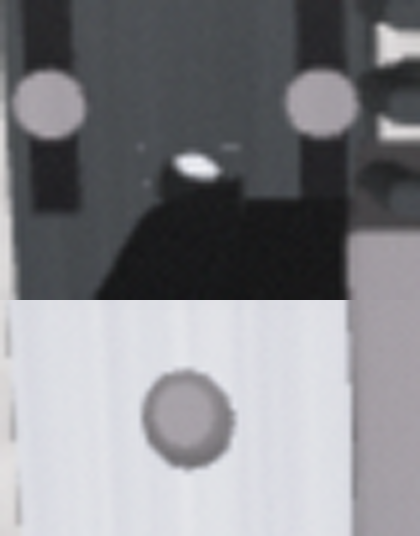

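Run:
```python
from h import *
import pickle;p=pickle.load(open('w6.pkl','rb'))
P=plane(p,254.9,56.9,.062);
for r in (285.5,286.5,287.5):
    H=plane(p,268.4,r,.05);d=(P-H)[:2];print("P",P.round(4),"H",H.round(4),np.linalg.norm(d),np.degrees(np.arctan2(d[1],d[0])))
# plate and arm edge yaw: pad left edge rows 30..170
g=cv2.cvtColor(p["img"],cv2.COLOR_BGR2GRAY)
# bolts
b=[plane(p,243,272,.05),plane(p,288.5,272,.05)];print(np.array(b).round(4),np.degrees(np.arctan2(*(b[1]-b[0])[[1,0]]))+90)
Hf=np.array([.5803,-.3134]);st()
```

```text
P [ 0.5939 -0.1553  0.062 ] H [ 0.5821 -0.3129  0.05  ] 0.1581138657102208 85.73059515670047
P [ 0.5939 -0.1553  0.062 ] H [ 0.582  -0.3137  0.05  ] 0.158931408104597 85.71737812911783
P [ 0.5939 -0.1553  0.062 ] H [ 0.5819 -0.3146  0.05  ] 0.15975016784477794 85.70427713725503
[[ 0.5644 -0.3004  0.05  ]
 [ 0.5985 -0.3034  0.05  ]] 84.9532777459755
t 8.68 p [ 0.6201 -0.2688  0.199 ] F [-0.16  0.6  -0.24] T [-0.105 -0.088  0.037] w 0.0158 x [-0.087 -0.996 -0.002] y [ 0.002  0.002 -1.   ] j6 -0.5
```

Run:
```python
from h import *
rows([.5824,-.2964,.085],85.3)
```

```text
shift [31.03, 113.88, -35.36] rot [-0.09, -0.31, -0.12]
```

```bash
python3 -m handwheel '[[[10,0,-12,0,0,0,1],[25,0,-28,0,0,0,1],[31,10,-35.4,0,-0.3,0,1],[31,30,-35.4,0,-0.3,-0.1,1],[31,55,-35.4,0,-0.3,-0.1,1],[31,80,-35.4,-0.1,-0.3,-0.1,1],[31,100,-35.4,-0.1,-0.3,-0.1,1],[31,110,-35.4,-0.1,-0.3,-0.1,1],[31,114,-35.4,-0.1,-0.3,-0.1,1],[31,114,-35.4,-0.1,-0.3,-0.1,1],[31,114,-35.4,-0.1,-0.3,-0.1,1]]]'
python3 - <<'E'
from h import *
s=optics.camera('scene');cv2.imwrite('pics/s7.png',cv2.resize(s['img'][150:300,140:290],(600,600),interpolation=cv2.INTER_CUBIC))
p=optics.camera('wrist');cv2.imwrite('pics/w7.png',p['img']);st();rows([.5824,-.2964,.085],85.3)
E
```

```text
clock: 9.6
position: [0.5829, -0.2965, 0.0862]
tcp_rot: [-0.479, 0.479, -0.52, 0.521]
wrist_force: [0.5, 0.3, -0.2]
width: 0.0162
t 9.7 p [ 0.5829 -0.2966  0.0864] F [ 0.25 -0.22 -0.93] T [-0.05  -0.057  0.017] w 0.0157 x [-0.082 -0.997  0.001] y [ 0.002 -0.001 -1.   ] j6 -0.57
shift [-0.2, 1.39, -0.51] rot [-0.12, -0.01, 0.05]
```

View pics/w7.png

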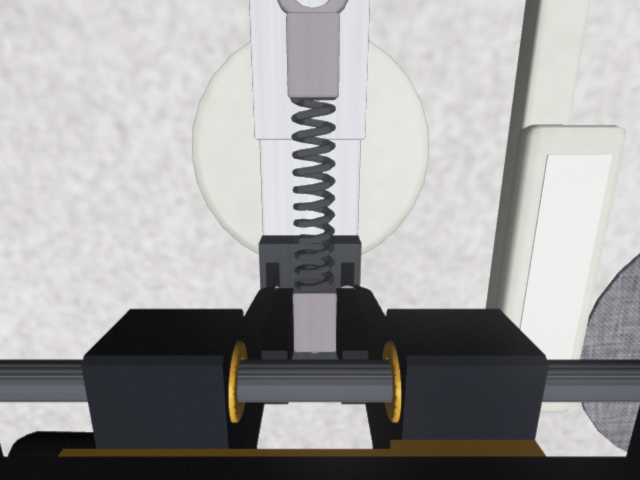

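View pics/s7.png

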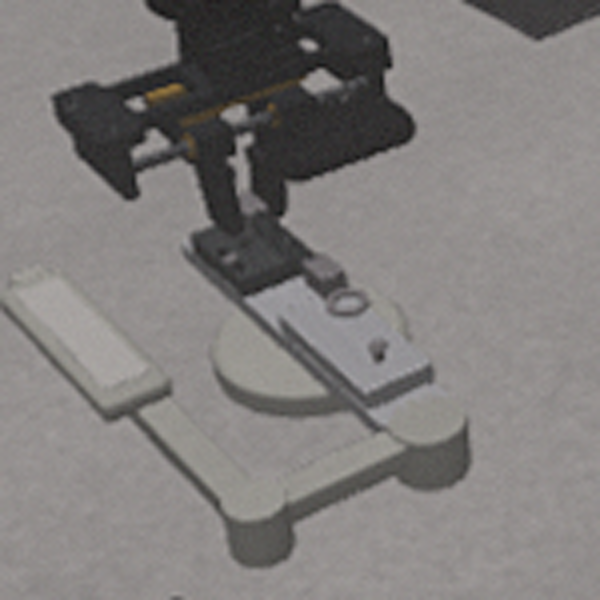

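Run:
```python
from h import *
p=optics.camera('wrist');g=cv2.cvtColor(p['img'],cv2.COLOR_BGR2GRAY).astype(int);st()
s=read_state();
def edges(r,lo,hi):
    row=np.convolve(g[r,lo:hi],[1,0,-1],'same');return row
u=np.array([np.cos(np.radians(85.3)),np.sin(np.radians(85.3))]);n=np.array([u[1],-u[0]])
for r in (100,115,130,245,255):
    row=g[r];L=row[240:285];Rr=row[340:385]
    zz=.05
    gl=np.abs(np.gradient(L.astype(float)));gr=np.abs(np.gradient(Rr.astype(float)))
    a=240+gl.argmax();b=340+gr.argmax()
    A=plane(p,a+.0,r,zz);B=plane(p,b+.0,r,zz);m=(A+B)/2
    print(r,a,b,"width",np.linalg.norm(A-B).round(4),"mid lateral rel TCP mm",(n@(m[:2]-s["position"][:2])*1000).round(2),"along",(u@(m[:2]-s["position"][:2])*1000).round(1))
# block center col lateral
for r in (320,60):
    x=plane(p,315 if r==320 else 313,r,s["position"][2]+.003);print("blk",r,(n@(x[:2]-s["position"][:2])*1000).round(2))
for r in (235,236,237,238,239): print(r,g[r,290],plane(p,280,r,.05).round(4))
print(g[228:245,280])
```

```text
t 9.75 p [ 0.5828 -0.2966  0.0862] F [ 0.59 -0.16 -1.17] T [-0.052 -0.069 -0.028] w 0.0158 x [-0.082 -0.997  0.001] y [ 0.002 -0.001 -1.   ] j6 -0.57
100 254 367 width 0.0455 mid lateral rel TCP mm -0.39 along 79.6
115 255 366 width 0.0451 mid lateral rel TCP mm -0.41 along 73.8
130 255 366 width 0.0456 mid lateral rel TCP mm -0.43 along 68.0
245 258 361 width 0.0458 mid lateral rel TCP mm -1.03 along 18.6
255 259 361 width 0.0457 mid lateral rel TCP mm -0.82 along 13.9
blk 320 1.28
blk 60 0.69
235 121 [ 0.5707 -0.2724  0.05  ]
236 60 [ 0.5706 -0.2728  0.05  ]
237 50 [ 0.5706 -0.2733  0.05  ]
238 49 [ 0.5706 -0.2737  0.05  ]
239 49 [ 0.5705 -0.2742  0.05  ]
[228 228 227 228 227 228 221 124  60  48  49  49  50  49  49  57  78]
```

```bash
python3 -m handwheel '[[[-0.7,2,-1.8,0,0.5,0,1],[-0.7,6,-1.8,0,0.5,0,1],[-0.7,9,-1.8,0,0.5,0,1],[-0.7,10,-1.8,0,0.5,0,1],[-0.7,10,-1.8,0,0.5,0,1]]]' ; python3 -c "
from h import *
st()"
```

```text
clock: 10.17
position: [0.5809, -0.2957, 0.0757]
tcp_rot: [-0.477, 0.477, -0.522, 0.523]
wrist_force: [-0.3, -0.2, -0.6]
width: 0.0158
t 10.17 p [ 0.5809 -0.2957  0.0757] F [-0.31 -0.18 -0.56] T [-0.068 -0.076 -0.003] w 0.0158 x [-0.091 -0.996  0.   ] y [ 0.001 -0.    -1.   ] j6 -0.56
```

```bash
python3 -m handwheel '[[[0,1,0,0,0,0,1],[0,2,0,0,0,0,1],[0,3,0,0,0,0,1],[0,3,0,0,0,0,1]]]' ; python3 -c "
from h import *
st()"
```

```text
clock: 10.5
position: [0.5809, -0.2956, 0.0725]
tcp_rot: [-0.477, 0.477, -0.522, 0.522]
wrist_force: [0.1, -0.4, -1.6]
width: 0.0157
t 10.5 p [ 0.5809 -0.2956  0.0725] F [ 0.14 -0.36 -1.62] T [-0.083 -0.14  -0.025] w 0.0157 x [-0.091 -0.996  0.   ] y [ 0.001 -0.    -1.   ] j6 -0.56
```

```bash
python3 -m handwheel '[[[0,1,0,0,0,0,1],[0,2,0,0,0,0,1],[0,2,0,0,0,0,1]]]' ; python3 -c "
from h import *
st()"
```

```text
clock: 10.75
position: [0.5808, -0.2956, 0.0703]
tcp_rot: [-0.477, 0.477, -0.522, 0.522]
wrist_force: [0.2, 1.2, -1.8]
width: 0.0161
t 10.75 p [ 0.5808 -0.2956  0.0703] F [ 0.2   1.24 -1.75] T [-0.087 -0.032  0.024] w 0.0161 x [-0.091 -0.996 -0.   ] y [ 0. -0. -1.] j6 -0.56
```

```bash
python3 -m handwheel '[[[0,1,0,0,0,0,1],[0,2,0,0,0,0,1],[0,3,0,0,0,0,1],[0,3,0,0,0,0,1]]]' ; python3 -c "
from h import *
st()"; python3 -m handwheel '[[[0,1,0,0,0,0,1],[0,2,0,0,0,0,1],[0,2.5,0,0,0,0,1],[0,2.5,0,0,0,0,1]]]' ; python3 -c "
from h import *
st()"
```

```text
clock: 11.08
position: [0.5807, -0.2955, 0.067]
tcp_rot: [0.477, -0.477, 0.522, -0.522]
wrist_force: [-0.1, 0.6, -1.3]
width: 0.0158
t 11.08 p [ 0.5807 -0.2955  0.067 ] F [-0.09  0.58 -1.32] T [-0.098  0.01   0.005] w 0.0158 x [-0.091 -0.996 -0.   ] y [ 0.  0. -1.] j6 -0.56
clock: 11.42
position: [0.5806, -0.2955, 0.0643]
tcp_rot: [0.477, -0.477, 0.522, -0.522]
wrist_force: [0.4, 0.2, -1.1]
width: 0.0156
t 11.42 p [ 0.5806 -0.2955  0.0643] F [ 0.39  0.15 -1.15] T [-0.049 -0.045 -0.002] w 0.0156 x [-0.091 -0.996 -0.   ] y [-0.  0. -1.] j6 -0.56
```

The pin went 9.7 mm into the hole with no contact force. I'll continue gently until the block seats.

```bash
python3 -m handwheel '[[[0,0.5,0,0,0,0,1],[0,1,0,0,0,0,1],[0,1,0,0,0,0,1]]]' ; python3 -c "
from h import *
st();s=optics.camera('scene');cv2.imwrite('pics/s8.png',cv2.resize(s['img'][150:300,140:290],(600,600),interpolation=cv2.INTER_CUBIC))
p=optics.camera('wrist');cv2.imwrite('pics/w8.png',p['img'])"
```

```text
clock: 11.67
position: [0.5806, -0.2955, 0.0632]
tcp_rot: [0.477, -0.477, 0.522, -0.522]
wrist_force: [-0.2, -0.7, -1.2]
width: 0.0155
t 11.67 p [ 0.5806 -0.2955  0.0632] F [-0.24 -0.75 -1.19] T [-0.022 -0.074  0.014] w 0.0155 x [-0.091 -0.996 -0.   ] y [-0.     0.001 -1.   ] j6 -0.56
```

View pics/s8.png

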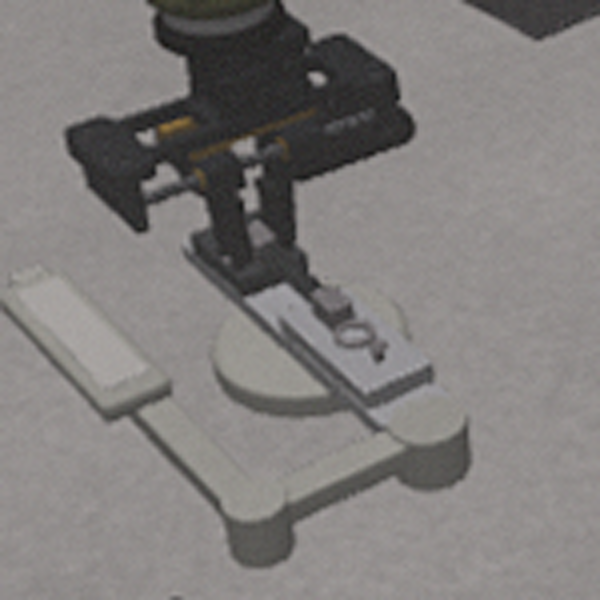

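View pics/w8.png

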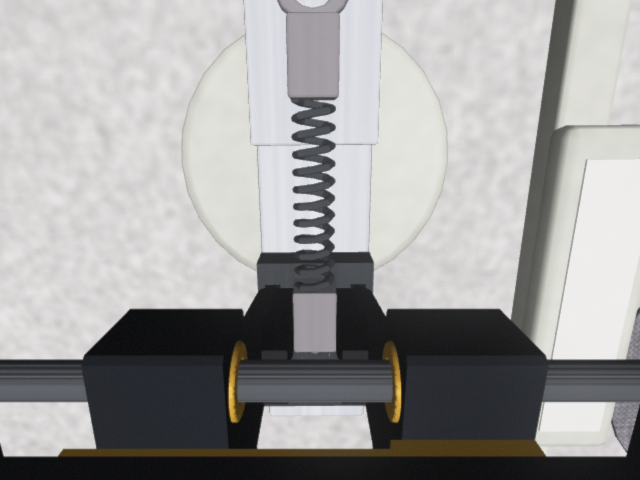

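The scene view shows the hook block down at the plate. In the wrist view the spring is centred on the arm axis (315 against plate edges 258–373). I'll feel for the seat next.

```bash
python3 -m handwheel '[[[0,0.4,0,0,0,0,1],[0,0.8,0,0,0,0,1],[0,0.8,0,0,0,0,1]]]' ; python3 -c "
from h import *
st()"
```

```text
clock: 12.02
position: [0.5807, -0.2956, 0.063]
tcp_rot: [-0.477, 0.477, -0.522, 0.522]
wrist_force: [-0.1, 0.4, 2.9]
width: 0.0159
t 12.02 p [ 0.5807 -0.2956  0.063 ] F [-0.1   0.45  2.93] T [ 0.057  0.085 -0.031] w 0.0159 x [-0.091 -0.996 -0.   ] y [ 0.  0. -1.] j6 -0.56
```

The block seated at TCP z = 0.063, exactly as predicted, with about 4 N of contact. I'll release it and lift off.

```bash
python3 -m handwheel '[[[0,0,0,0,0,0,1],[0,0,0,0,0,0,0.4],[0,0,0,0,0,0,0.3],[0,0,0,0,0,0,0.3],[0,-15,0,0,0,0,0.2],[0,-40,0,0,0,0,0],[-30,-60,0,0,0,0,0],[-60,-65,0,0,0,0,0],[-85,-65,0,0,0,0,0],[-85,-65,0,0,0,0,0],[-85,-65,0,0,0,0,0]]]'
python3 - <<'E'
from h import *
optics.camera('wrist');p=optics.camera('wrist');cv2.imwrite('pics/w9.png',p['img']);st()
import pickle;pickle.dump(p,open('w9.pkl','wb'))
t=optics.camera('top');cv2.imwrite('pics/t9.png',t['img'])
E
```

```text
clock: 12.93
position: [0.5886, -0.21, 0.1281]
tcp_rot: [-0.477, 0.477, -0.522, 0.522]
wrist_force: [0.5, 0.5, 0.2]
width: 0.0444
t 13.03 p [ 0.5884 -0.2116  0.1277] F [-0.66  0.23 -0.58] T [ 0.014 -0.149 -0.086] w 0.0441 x [-0.091 -0.996  0.   ] y [ 0. -0. -1.] j6 -0.44
```

View pics/w9.png

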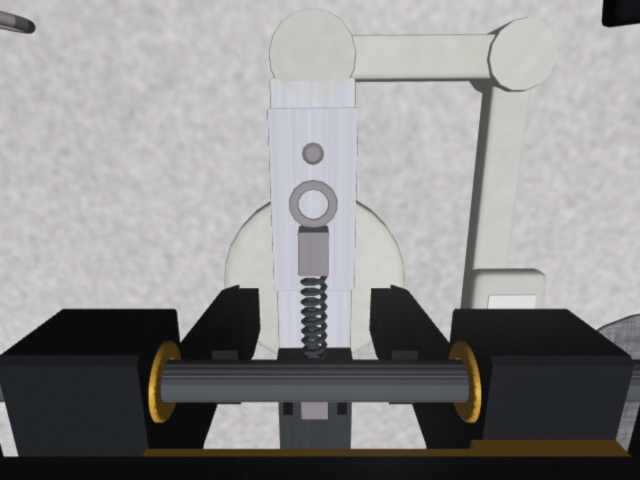

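The spring lies straight and slack, hooked in the plate. Its loop is at (313,204), the post head at (313,153), and the loop block spans rows 229–276.

Run:
```python
from h import *
import pickle;p=pickle.load(open('w9.pkl','rb'))
I=p["img"];cv2.imwrite('pics/w9c.png',cv2.resize(I[135:285,270:360],(480,800)[:2] if 0 else (360,600),interpolation=cv2.INTER_CUBIC))
for u,v in [(313,240),(313,260),(313,151),(290,240)]:print(u,v,unp(p,u,v).round(4))
```

```text
313 240 [ 0.5899 -0.1981  0.0646]
313 260 [ 0.589  -0.2083  0.0664]
313 151 [ 0.594  -0.1538  0.0612]
290 240 [ 0.5768 -0.2013  0.0497]
```

View pics/w9c.png

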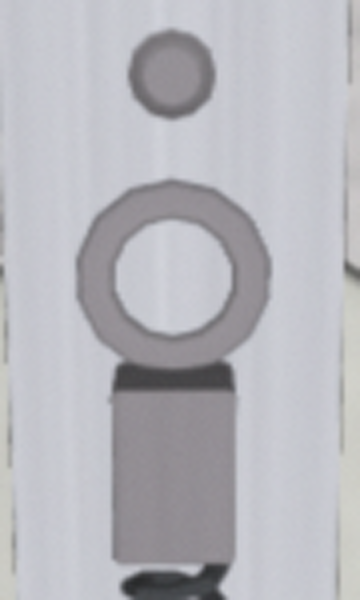

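Run:
```python
from h import *
import pickle;p=pickle.load(open('w9.pkl','rb'))
P=plane(p,312.9,153.5,.062)[:2];L=plane(p,313.5,204.5,.0545)[:2];B=plane(p,313.5,254,.066)[:2]
print(P,L,B,"block-loop",np.linalg.norm(L-B)*1e3,"loop-post",np.linalg.norm(P-L)*1e3)
d=P-B;print("yaw B->P",np.degrees(np.arctan2(d[1],d[0])),"B->L",np.degrees(np.arctan2(*(L-B)[::-1])))
st();rows([B[0],B[1],.063],84.9);rows([B[0],B[1],.10],84.9)
```

```text
[ 0.59384323 -0.15493351] [ 0.59167066 -0.18171079] [ 0.58954211 -0.20521439] block-loop 23.59978532029394 loop-post 26.86526935601256
yaw B->P 85.11071227798534 B->L 84.8252708738579
t 13.08 p [ 0.5883 -0.2119  0.1277] F [-0.47  0.12  0.41] T [-0.063 -0.038  0.022] w 0.0439 x [-0.092 -0.996 -0.   ] y [ 0.  0. -1.] j6 -0.44
shift [-6.79, 64.68, 0.59] rot [-0.01, -0.16, -0.0]
shift [-6.79, 27.68, 0.6] rot [-0.01, -0.16, -0.0]
```

```bash
python3 -m handwheel '[[[-6.8,20,0.6,0,0,0,0.2],[-6.8,42,0.6,0,0,0,0.3],[-6.8,56,0.6,0,0,0,0.3],[-6.8,62,0.6,0,0,0,0.3],[-6.8,63.7,0.6,0,0,0,0.3],[-6.8,63.7,0.6,0,0,0,0.3],[-6.8,63.7,0.6,0,0,0,0.3]]]'
python3 - <<'E'
from h import *
p=optics.camera('wrist');cv2.imwrite('pics/w10.png',p['img']);st()
E
```

```text
clock: 13.67
position: [0.5899, -0.2059, 0.0648]
tcp_rot: [-0.477, 0.476, -0.522, 0.523]
wrist_force: [0.4, -0.5, 0.2]
width: 0.0305
t 13.72 p [ 0.5899 -0.2058  0.065 ] F [-0.5   0.17 -0.64] T [-0.032 -0.086  0.028] w 0.031 x [-0.092 -0.996  0.001] y [ 0.002 -0.001 -1.   ] j6 -0.43
```

View pics/w10.png

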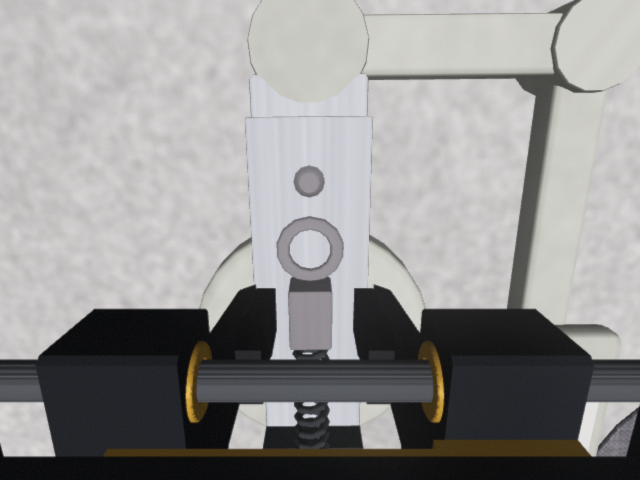

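The loop block (289–332, centre 310) sits about 1.8 mm left of the jaw centre (315). I'll shift over and close.

```bash
python3 -m handwheel '[[[0,0.7,-1.7,0,0.2,0,0.3],[0,0.7,-1.7,0,0.2,0,0.3],[0,0.7,-1.7,0,0.2,0,0.6],[0,0.7,-1.7,0,0.2,0,1],[0,0.7,-1.7,0,0.2,0,1],[0,0.7,-1.7,0,0.2,0,1],[0,0.7,-1.7,0,0.2,0,1]]]' 30
python3 - <<'E'
from h import *
p=optics.camera('wrist');cv2.imwrite('pics/w11.png',p['img']);st()
import pickle;pickle.dump(p,open('w11.pkl','wb'))
cv2.imwrite('pics/w11c.png',cv2.resize(p['img'][155:360,250:375],(360,590),interpolation=cv2.INTER_CUBIC))
E
```

```text
clock: 14.3
position: [0.5883, -0.2056, 0.0644]
tcp_rot: [-0.476, 0.475, -0.523, 0.524]
wrist_force: [0.1, 0.7, 1.5]
width: 0.0155
t 14.35 p [ 0.5883 -0.2056  0.0644] F [-0.05  0.69  1.43] T [-0.008 -0.042 -0.04 ] w 0.0157 x [-0.096 -0.995  0.001] y [ 0.002 -0.001 -1.   ] j6 -0.43
```

View pics/w11c.png

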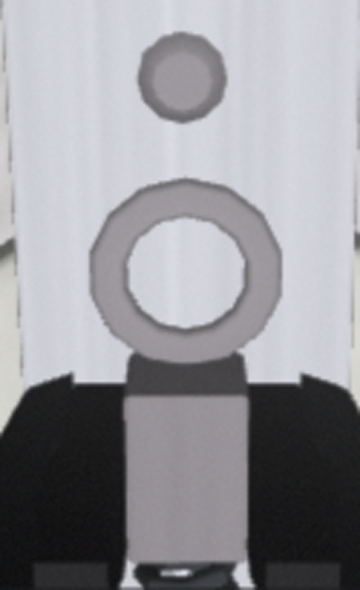

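Run:
```python
from h import *
import pickle;p=pickle.load(open('w11.pkl','rb'))
s=read_state();t=s["position"][:2]
yaw=84.6;u=np.array([np.cos(np.radians(yaw)),np.sin(np.radians(yaw))]);n=np.array([u[1],-u[0]])
P=plane(p,250+183/2.88,181.4,.062)[:2];L=plane(p,250+186/2.88,249.4,.0545)[:2]
for a in (P,L):print(a.round(4),(u@(a-t)*1e3).round(2),(n@(a-t)*1e3).round(2))
st()
for th in (6,):
    pass
dx=(u@(P-t))-.025
# tilt in place: TCP s -2, z +10.3
T1=np.r_[t-u*.002,s["position"][2]+.0105]
rows(T1,84.6,6.)
k=P-u*.02502-n*0
rows(np.r_[k,.0774],84.6,6.)
```

```text
[ 0.594  -0.1542] 51.7 0.79
[ 0.5918 -0.1808] 24.99 1.11
t 14.35 p [ 0.5883 -0.2056  0.0644] F [-0.05  0.69  1.43] T [-0.008 -0.042 -0.04 ] w 0.0157 x [-0.096 -0.995  0.001] y [ 0.002 -0.001 -1.   ] j6 -0.43
shift [2.01, -10.5, 0.02] rot [-0.12, -0.07, 6.05]
shift [-26.67, -12.98, 0.77] rot [-0.12, -0.07, 6.05]
```

```bash
python3 -m handwheel '[[[0.5,-2.6,0,0,0,1.5,1],[1,-5.2,0,0,0,3,1],[1.5,-7.9,0,0,0,4.5,1],[2,-10.5,0,0,0,6,1],[2,-10.5,0,0,0,6,1]]]'
python3 - <<'E'
from h import *
st()
p=optics.camera('wrist');cv2.imwrite('pics/w12.png',p['img'])
s=optics.camera('scene');cv2.imwrite('pics/s12.png',cv2.resize(s['img'][150:300,140:290],(600,600),interpolation=cv2.INTER_CUBIC))
E
```

```text
clock: 14.77
position: [0.5882, -0.2084, 0.0752]
tcp_rot: [0.503, -0.447, 0.547, -0.499]
wrist_force: [-1.1, 0.2, -1.0]
width: 0.0157
t 14.77 p [ 0.5882 -0.2084  0.0752] F [-1.09  0.2  -1.02] T [-0.038 -0.082 -0.027] w 0.0157 x [-0.096 -0.99  -0.105] y [ 0.013  0.104 -0.994] j6 -0.51
```

View pics/w12.png

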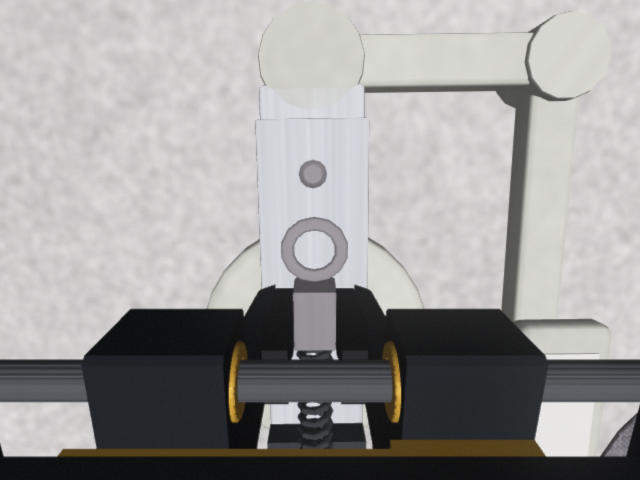

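View pics/s12.png

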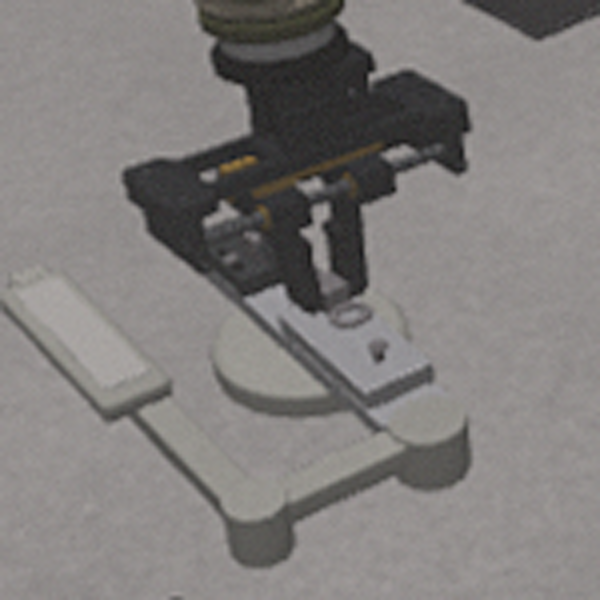

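```bash
python3 -m handwheel '[[[-2,0,0,0,0,0,1],[-5,0,0,0,0,0,1],[-8,0,0,0,0,0,1],[-11,0,0,0,0,0,1],[-14,0,0,0,0,0,1],[-17,0,0,0,0,0,1],[-19,0,0,0,0,0,1],[-20,0,0,0,0,0,1],[-20,0,0,0,0,0,1]]]'
python3 - <<'E'
from h import *
st()
p=optics.camera('wrist');cv2.imwrite('pics/w13.png',p['img'])
E
```

```text
clock: 15.62
position: [0.59, -0.188, 0.0769]
tcp_rot: [0.502, -0.447, 0.547, -0.499]
wrist_force: [-0.1, -3.4, -2.3]
width: 0.0157
t 15.62 p [ 0.59   -0.188   0.0769] F [-0.15 -3.38 -2.33] T [-0.729  0.018  0.001] w 0.0157 x [-0.095 -0.99  -0.103] y [ 0.012  0.102 -0.995] j6 -0.48
```

View pics/w13.png

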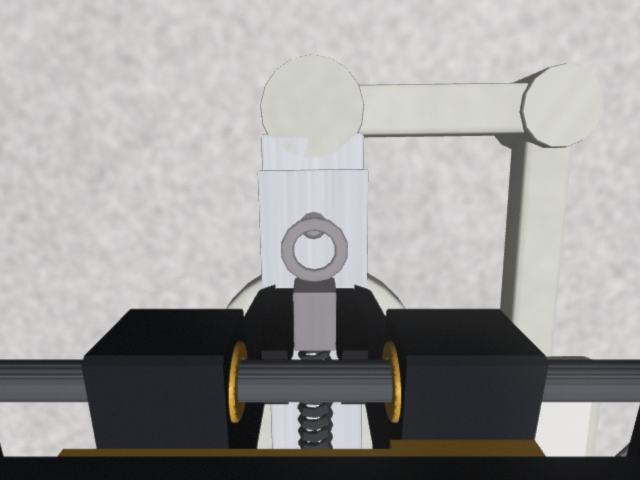

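The loop is over the near side of the post head with 3.4 N of pull and no snag. I'll pull about 9 mm more.

```bash
python3 -m handwheel '[[[-2,0,0,0,0,0,1],[-4.5,0,0,0,0,0,1],[-7,0,0,0,0,0,1],[-8.8,0,0,0,0,0,1],[-8.8,0,0,0,0,0,1],[-8.8,0,0,0,0,0,1]]]'
python3 - <<'E'
from h import *
st()
p=optics.camera('wrist');cv2.imwrite('pics/w14.png',p['img'])
cv2.imwrite('pics/w14c.png',cv2.resize(p['img'][195:300,260:370],(616,588),interpolation=cv2.INTER_CUBIC))
T=p["extrinsics"];s=read_state();yaw=84.6;u=np.array([np.cos(np.radians(yaw)),np.sin(np.radians(yaw))])
print("post px at expected",px(p,[.594,-.1542,.062]))
E
```

```text
clock: 16.17
position: [0.5908, -0.1796, 0.0778]
tcp_rot: [0.502, -0.447, 0.547, -0.499]
wrist_force: [-0.8, -5.4, -3.3]
width: 0.0153
t 16.17 p [ 0.5908 -0.1796  0.0778] F [-0.78 -5.36 -3.26] T [-1.023  0.031 -0.013] w 0.0153 x [-0.095 -0.99  -0.103] y [ 0.012  0.102 -0.995] j6 -0.47
post px at expected [313.7927286  245.59307347]
```

View pics/w14c.png

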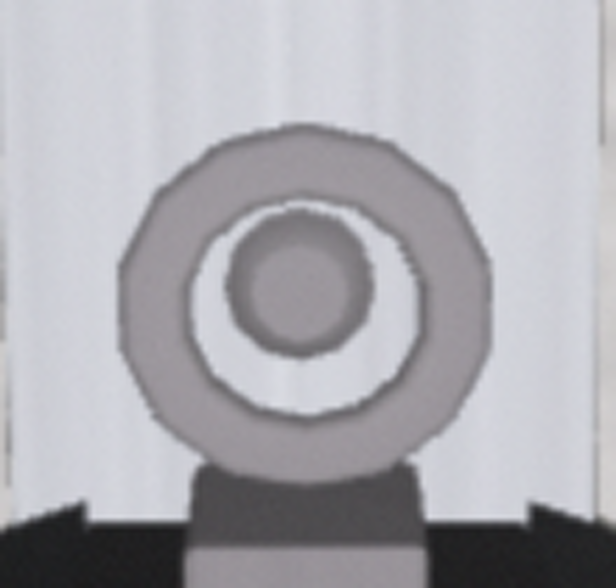

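Run:
```python
from h import *
p=optics.camera('wrist');s=read_state();t=s["position"][:2]
yaw=84.6;u=np.array([np.cos(np.radians(yaw)),np.sin(np.radians(yaw))]);n=np.array([u[1],-u[0]])
P=plane(p,313.6,245.7,.062)[:2]
for z in (.0675,.0695,.0715):
    L=plane(p,314.5,249.5,z)[:2];print(z,"L-P along",(u@(L-P)*1e3).round(2),"lat",(n@(L-P)*1e3).round(2), "P rel tcp",(u@(P-t)*1e3).round(2))
print([unp(p,uu,vv).round(4) for uu,vv in [(290,250),(338,250),(314,222)]])
st()
```

```text
0.0675 L-P along -0.4 lat 0.35 P rel tcp 25.57
0.0695 L-P along 0.02 lat 0.34 P rel tcp 25.57
0.0715 L-P along 0.44 lat 0.34 P rel tcp 25.57
[array([ 0.5851, -0.1533,  0.0709]), array([ 0.6031, -0.1551,  0.0707]), array([ 0.5951, -0.1435,  0.0717])]
t 16.27 p [ 0.5908 -0.1797  0.0778] F [-0.91 -5.14 -2.43] T [-0.996  0.003 -0.024] w 0.0153 x [-0.095 -0.99  -0.103] y [ 0.012  0.102 -0.995] j6 -0.47
```

The loop is centred on the post within 0.4 mm both ways. I'll lower it now, tilting back in step.

```bash
python3 -m handwheel '[[[0.05,1.7,0,0,0,-0.7,1],[0.1,3.3,0,0,0,-1.5,1],[0.15,5,0,0,0,-2.2,1],[0.2,6.6,0,0,0,-3,1],[0.2,6.6,0,0,0,-3,1]]]'
python3 - <<'E'
from h import *
st()
E
```

```text
clock: 16.68
position: [0.5908, -0.1791, 0.071]
tcp_rot: [0.489, -0.462, 0.534, -0.512]
wrist_force: [0.0, -5.1, -1.9]
width: 0.0157
t 16.68 p [ 0.5908 -0.1791  0.071 ] F [ 0.05 -5.11 -1.91] T [-0.924 -0.027  0.016] w 0.0157 x [-0.096 -0.994 -0.049] y [ 0.006  0.049 -0.999] j6 -0.43
```

```bash
python3 -m handwheel '[[[-0.05,1.6,0,0,0,-0.7,1],[-0.1,3.2,0,0,0,-1.4,1],[-0.15,4.8,0,0,0,-2.1,1],[-0.2,6.2,0,0,0,-2.8,1],[-0.2,6.2,0,0,0,-2.8,1],[-0.2,6.2,0,0,0,-2.8,1]]]'
python3 - <<'E'
from h import *
st()
p=optics.camera('wrist');cv2.imwrite('pics/w15.png',p['img'])
cv2.imwrite('pics/w15c.png',cv2.resize(p['img'][195:300,260:370],(616,588),interpolation=cv2.INTER_CUBIC))
E
```

```text
clock: 17.18
position: [0.5909, -0.1787, 0.0649]
tcp_rot: [-0.476, 0.475, -0.523, 0.524]
wrist_force: [0.0, -5.8, -2.0]
width: 0.0156
t 17.18 p [ 0.5909 -0.1787  0.0649] F [ 0.03 -5.75 -2.01] T [-0.86  -0.029  0.015] w 0.0156 x [-0.096 -0.995  0.   ] y [ 0.002 -0.    -1.   ] j6 -0.39
```

View pics/w15c.png

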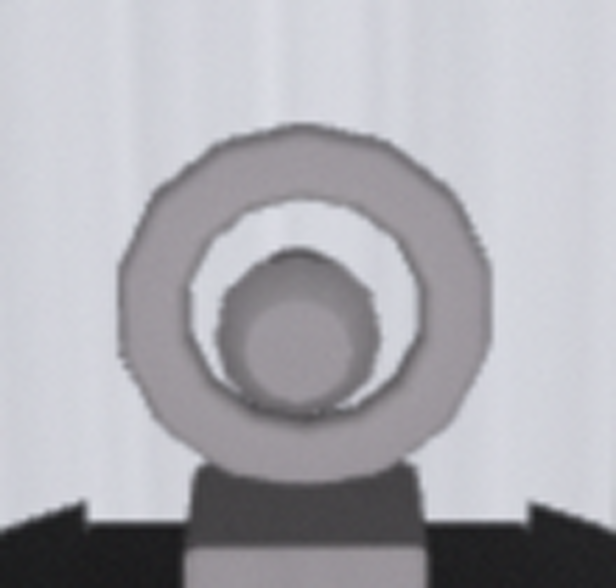

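The loop is around the post below head level, with 5.8 N of pull and nothing jammed. I'll ease it back onto the post.

```bash
python3 -m handwheel '[[[1,0.4,0,0,0,0,1],[2,0.4,0,0,0,0,1],[3,0.4,0,0,0,0,1],[4,0.4,0,0,0,0,1],[4,0.4,0,0,0,0,1]]]'
python3 - <<'E'
from h import *
st()
E
```

```text
clock: 17.65
position: [0.5906, -0.183, 0.0646]
tcp_rot: [-0.476, 0.475, -0.523, 0.524]
wrist_force: [-0.1, -4.0, -0.9]
width: 0.0155
t 17.65 p [ 0.5906 -0.183   0.0646] F [-0.12 -4.04 -0.9 ] T [-0.822 -0.016  0.045] w 0.0155 x [-0.096 -0.995  0.   ] y [ 0.002 -0.    -1.   ] j6 -0.4
```

```bash
python3 -m handwheel '[[[0.5,0.2,0,0,0,0,1],[1,0.2,0,0,0,0,1],[1,0.2,0,0,0,0,1]]]'
python3 - <<'E'
from h import *
st()
E
```

```text
clock: 17.9
position: [0.5906, -0.1835, 0.0645]
tcp_rot: [-0.476, 0.475, -0.523, 0.524]
wrist_force: [-0.0, -0.4, 1.3]
width: 0.0159
t 17.9 p [ 0.5906 -0.1835  0.0645] F [-0.01 -0.45  1.27] T [-0.203 -0.163  0.072] w 0.0159 x [-0.096 -0.995 -0.001] y [ 0.002  0.    -1.   ] j6 -0.4
```

The post now carries the load and the wrist force is near zero. Opening the gripper and lifting straight up.

```bash
python3 -m handwheel '[[[0,0,0,0,0,0,0.6],[0,0,0,0,0,0,0.4],[0,0,0,0,0,0,0.3],[0,0,0,0,0,0,0.3],[0,-10,0,0,0,0,0.3],[0,-30,0,0,0,0,0.2],[0,-60,0,0,0,0,0],[15,-90,0,0,0,0,0],[30,-110,0,0,0,0,0],[30,-110,0,0,0,0,0],[30,-110,0,0,0,0,0]]]'
python3 - <<'E'
from h import *
optics.camera('wrist');p=optics.camera('wrist');cv2.imwrite('pics/w16.png',p['img']);st()
s=optics.camera('scene');cv2.imwrite('pics/s16.png',cv2.resize(s['img'][150:300,140:290],(600,600),interpolation=cv2.INTER_CUBIC))
cv2.imwrite('pics/w16c.png',cv2.resize(p['img'][110:330,240:390],(409,600),interpolation=cv2.INTER_CUBIC))
import pickle;pickle.dump(p,open('w16.pkl','wb'))
E
```

```text
clock: 18.82
position: [0.5875, -0.2139, 0.1757]
tcp_rot: [-0.476, 0.474, -0.522, 0.525]
wrist_force: [-1.5, -0.2, -0.5]
width: 0.044
t 18.92 p [ 0.5869 -0.2127  0.1735] F [-0.15 -0.6  -0.5 ] T [-0.028 -0.028  0.022] w 0.0441 x [-0.096 -0.995 -0.002] y [ 0.001  0.002 -1.   ] j6 -0.44
```

View pics/w16.png

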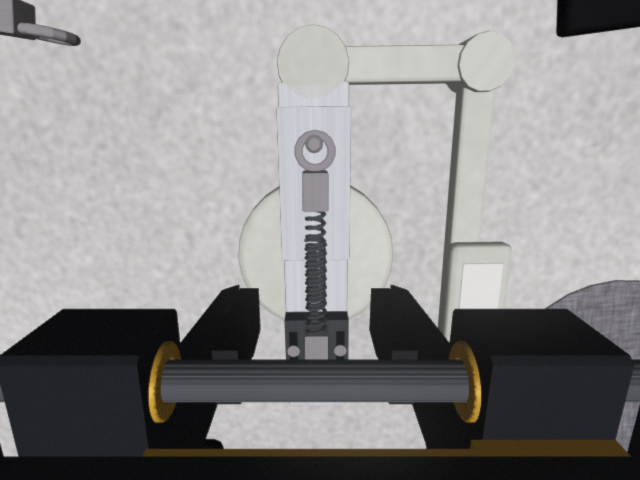

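View pics/s16.png

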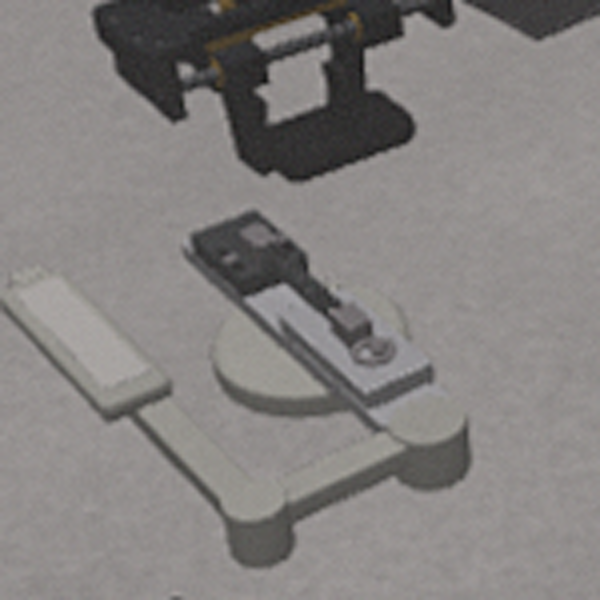

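```bash
python3 -m handwheel '[[[30,0,0,0,0,0,0],[60,-5,0,0,0,0,0],[90,-10,0,0,0,0,0],[100,-10,0,0,0,0,0],[100,-10,0,0,0,0,0],[100,-10,0,0,0,0,0]]]'
python3 - <<'E'
from h import *
optics.camera('wrist');p=optics.camera('wrist');st()
cv2.imwrite('pics/w17.png',p['img'])
cv2.imwrite('pics/w17c.png',cv2.resize(p['img'][0:240,245:385],(350,600),interpolation=cv2.INTER_CUBIC))
import pickle;pickle.dump(p,open('w17.pkl','wb'))
q=pickle.load(open('w16.pkl','rb'));cv2.imwrite('pics/w16d.png',cv2.resize(q['img'][120:220,275:355],(480,600),interpolation=cv2.INTER_CUBIC))
def med(q,u0,u1,v0,v1):
    z=[unp(q,u,v) for u in range(u0,u1) for v in range(v0,v1) if q["range_z"][v,u]>0]; return np.median(z,0).round(4)
print("loop block top",med(q,306,324,178,206),"loop near wire",med(q,312,318,165,168),"left wire",med(q,297,300,149,154),"right",med(q,330,333,149,154),"head",med(q,311,317,142,147),"hookblk",med(q,308,324,340,355),"pad",med(q,285,293,160,200))
E
```

```text
clock: 19.47
position: [0.5773, -0.3112, 0.1819]
tcp_rot: [0.476, -0.475, 0.525, -0.522]
wrist_force: [-0.4, 0.0, 0.1]
width: 0.044
t 19.57 p [ 0.5776 -0.3104  0.1825] F [0.26 1.5  1.12] T [-0.012 -0.076 -0.022] w 0.0438 x [-0.094 -0.996 -0.003] y [-0.001  0.003 -1.   ] j6 -0.58
loop block top [ 0.5913 -0.1828  0.0654] loop near wire [ 0.5927 -0.1685  0.055 ] left wire [ 0.5834 -0.1584  0.0545] right [ 0.6038 -0.1604  0.0551] head [ 0.5934 -0.1548  0.0616] hookblk [ 0.5816 -0.2896  0.0655] pad [ 0.5751 -0.1759  0.0494]
```

View pics/w16d.png

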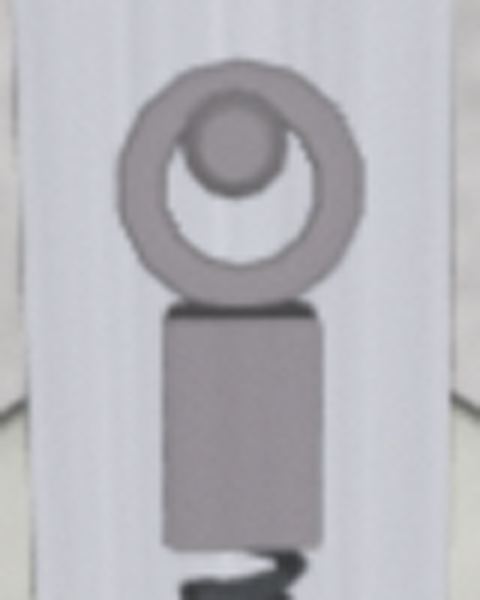

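View pics/w17.png

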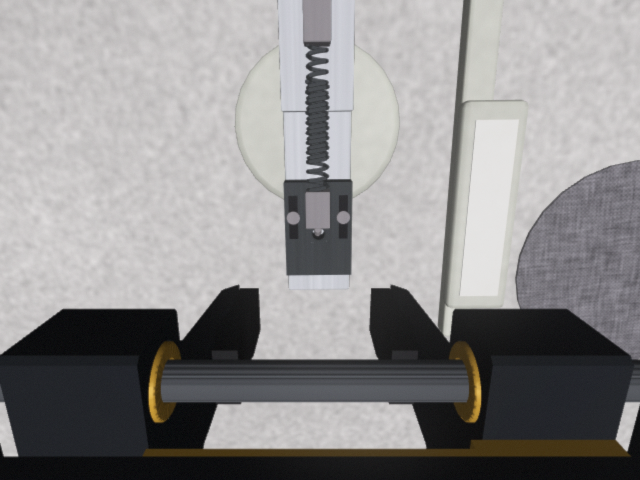

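The checks agree. Both block tops are at 65.5 mm (66 expected), the loop wire's top is at 55 mm, below the head's 58 mm underside, and the head overlaps the loop's far wire. The pin is in the hole at (318,231). Nothing is touching the robot, so I'm handing in.

```bash
python3 -c "
from h import *
print(bot.sign_off());st()"
```

```text
the job is handed in; nothing more can be done
None
the job is handed in; nothing more can be done
```

The balance spring is refitted and I handed the job in at about 19.6 s. No verdict was reported.

**What I did:** I took the short spring from the grey rest by its hook block and lowered its pin into the anchor hole while the spring was slack. It went in without contact force and seated at about 4 N. I then gripped the loop block, tilted it about 6° and pulled with about 5.5 N, roughly 25 mm of stretch. I lowered the loop over the post head, eased it back until the post took the load, and let go.

**Last checks:**
- **Heights:** Both block tops were at 65.5 mm (66 mm expected). The top of the loop wire was at about 55 mm, below the head's underside at 58 mm.
- **Fit:** The pin was in its hole and the head overlapped the far side of the loop.
- **Robot:** The gripper was open and clear, with a wrist force of about 2 N or less.
- **Desk:** I never moved near the other things, but I took no final picture to confirm that they are unmoved.

No check failed. The wrist and top cameras placed the hole 3 to 4 mm apart. I used the wrist reading, shifted 1.8 mm sideways from the plate's edges, and the pin went in on the first try.

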